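# Unbolt the caddy and pack away the trivets

### The job

Put the two L-shaped wooden trivets away in the caddy: draw its bolt outward clear of the lid, slide the lid fully open, and pack both trivets side by side, flat on the floor and rib up, in the compartment that the lid covered, leaving the lid open. Leave the mug, the mill, the tin, the pepper shaker and the glass standing where they are.

Things in the scene. Friction and masses are not known exactly. Their poses are not given: they have to be found in the camera images.
- caddy: light wooden caddy, fixed, 170 (x) x 234 mm (y), walls 10 mm, rim 53 mm above the worktop. Two compartments, each 150 (x) x 104 mm (y) inside, floor 6 mm up, either side of a 6 mm divider at y = 0: the one at +y is under a sliding lid at first, the one at -y is open and holds a teaspoon. A bolt stands out on its -x side, which faces the robot within 0.5 rad. Origin: centre of underside.
- tray (a point): centre of the inner floor of the compartment that the lid covers at first; axes as the caddy's: +-75 mm along x, +-52 mm along y. Clear depth 34 mm up to the lid's underside. The two trivets fit in it nested head to tail, with 12 mm to spare in all each way.
- lid (a joint): slide of the flat half lid (6 mm thick, top 46 mm above the worktop, in grooves along both long walls): 0 = shut, 0.108 m = fully open; it opens towards the caddy's -y, over the other compartment. Friction about 2.5 N, stays where it is left. Held within about 2 mm of shut while the bolt lies in front of its keeper.
- keeper (a point): middle of the top of the keeper, a wooden block 18 (x) x 14 (y) x 14 mm high on the lid's corner near the bolt, top 60 mm above the worktop; moves with the lid. The bolt's tip lies against its -y side and so holds the lid.
- lid_rib (a point): middle of the top edge of the upright rib on the lid, by which it is pushed: 90 mm long along the caddy's x, 10 mm thick along y, 26 mm high (46 to 72 mm above the worktop). Axes as the caddy's; moves with the lid.
- bolt (a joint): slide of the flat steel bolt (85 mm long along the caddy's x, 16 wide, 7 thick, 53 to 60 mm above the worktop): 0 = fully in; grows as it is pushed outward, away from the lid (caddy's -x, towards the robot); 0.035 m = fully out; from 0.024 m on the lid is free. Friction about 2 N, stays where it is left. Starts between 0 and 0.006.
- bolt_tab (a point): middle of the top edge of the upright steel tab on the bolt, 34 mm wide (caddy's y), 8 mm thick (x), 22 mm high (60 to 82 mm above the worktop). Axes as the caddy's; moves with the bolt. A fixed guide strap 12 mm long (x), top 64 mm above the worktop, spans the bolt with its middle 19 mm inward (+x) of the tab's when fully in.
- trivet_1: L-shaped wooden trivet. A flat L 14 mm thick, 92 x 92 mm overall, arms 46 mm wide, with a grip rib on top (40 long x 14 wide x 18 mm high, top 32 mm above underside), 0.13 kg. Origin: on the underside, below the rib's middle; z up. Outer corner of the L at (-33, -33) mm; arms cover x -33.59, y -33.13 and x -33.13, y -33.59. Rib lies along (1, -1, 0): fingers close on it along (1, 1, 0).
- trivet_2: The other trivet, the same. Flat L 14 mm thick, 92 x 92 mm overall, arms 46 mm wide, with a grip rib on top (40 long x 14 wide x 18 mm high, top 32 mm above underside), 0.13 kg. Origin: on the underside, below the rib's middle; z up. Outer corner of the L at (-33, -33) mm; arms cover x -33.59, y -33.13 and x -33.13, y -33.59. Rib lies along (1, -1, 0): fingers close on it along (1, 1, 0).
- wood_mill: bystander: wooden pepper mill standing behind the caddy, 49 mm across, 130 mm high; origin at the centre of its underside.
- mug: bystander: spotted white mug standing to the right of the caddy, 92 x 127 mm with its handle, 93 mm high; origin at the centre of its underside.
- tin: bystander: round green and gold food tin, 75 mm across, 58 mm high; origin at the centre of its underside.
- glass: bystander: clear drinking glass standing upside down, 77 mm across, 89 mm high; origin at the centre of its underside.
- shaker: bystander: glass pepper shaker with a grey cap standing behind the caddy, 44 mm across, 90 mm high; origin at the centre of its underside.

How it is judged:
On the way, in this order (a step that is already met when the one before it is completed fails the run):
1. the bolt is drawn out clear of the lid's keeper (24 mm or more) (value of joint bolt above 0.024 m), for 0.2 s.
2. the lid is slid open (100 mm or more) (value of joint lid above 0.1 m), for 0.2 s.
At the end, for the whole second after the job is handed in: The lid stands open (100 mm or more of its 108) and both trivets lie at rest, rib up, flat (within 0.08 rad) on the floor (within 4 mm) of the compartment that the lid covered, released (value of joint lid above 0.1 m and x of trivet_1 in the frame of tray between -0.06 and 0.06 m and y of trivet_1 in the frame of tray between -0.035 and 0.035 m and z of trivet_1 in the frame of tray between -0.004 and 0.004 m and angle between each of trivet_1, trivet_2's own z axis and vertical below 0.08 rad and linear speed of each of trivet_1, trivet_2 below 0.02 m/s and x of trivet_2 in the frame of tray between -0.06 and 0.06 m and y of trivet_2 in the frame of tray between -0.035 and 0.035 m and z of trivet_2 in the frame of tray between -0.004 and 0.004 m); the robot touches nothing.
It fails at once if the wooden mill is pushed more than 30 mm away or tipped over (distance of wood_mill from where it was at the start of the episode above 0.03 m or angle between wood_mill's own z axis and vertical above 0.5 rad).
It fails at once if the mug is pushed more than 30 mm away or tipped over (distance of mug from where it was at the start of the episode above 0.03 m or angle between mug's own z axis and vertical above 0.5 rad).
It fails at once if the tin is pushed more than 30 mm away or tipped over (distance of tin from where it was at the start of the episode above 0.03 m or angle between tin's own z axis and vertical above 0.5 rad).
It fails at once if the glass is pushed more than 30 mm away or tipped over (distance of glass from where it was at the start of the episode above 0.03 m or angle between glass's own z axis and vertical above 0.5 rad).
It fails at once if the glass pepper shaker is pushed more than 30 mm away or tipped over (distance of shaker from where it was at the start of the episode above 0.03 m or angle between shaker's own z axis and vertical above 0.5 rad).
It also fails if it takes over 72 s, if anything falls off the work surface, if the arm or the gripper's body presses on something with over 40 N, if the wrist force passes 120 N, or if a joint passes its speed limit or range.

### The arm

A 6-joint arm with a two-finger parallel gripper is mounted at the origin on a cart in front of the work surface, level with it; the furniture and walls round the work are solid. World frame = base frame: x ahead of the robot, y to its left, z up, the work surface at z = 0. Lengths are in m, angles in rad, forces in N, time in s.
With the tool pointing down it reaches from about 0.35 to 0.775 m from the base axis. Payload 7.3 kg.
Tool frame: the origin (TCP) lies midway between the tips of the shut fingers; the grasp point (between the pads) lies 19 mm behind it; z points along the fingers, y is the direction in which the jaws open and shut (so a half turn about z gives the same grasp; the last joint's range is limited). The gripper opens to 92 mm and grips with 3 to 60 N. Pads are 19 mm wide; open, the fingers measure 130 mm over their backs; the gripper's body (75 mm by 190 mm) begins 47 mm behind the grasp point.
Start: joints at [-1.385, 0.342, 1.524, -0, 1.275, -0.146], TCP at [0.171, -0.496, 0.227] pointing down, gripper open.
Joint ranges: [-2.53, 2.53], [-0.77, 2.02], [0.04, 2.7], [-1, 4.14], [0.28, 2.66], [-3.11, 3.11]. Speed limits (rad/s): [2.57, 2.57, 3.14, 3.14, 3.14, 3.14].

### API

Orientations are given as [roll, pitch, yaw] about the fixed x, y, z axes, in that order (R = Rz(yaw) Ry(pitch) Rx(roll)).
In Python, from cell import robot, imaging gives the robot as it stands. The module is installed in compiled form; this text tells all that it offers.
- The arm moves only by the tool send_rows, never from a script. Its argument "plan" is a list of rows, each a list of 3 entries, a list of its own where there are three numbers: the shift along the world's x, y, z in m, then the turn, a rotation vector about the world's x, y, z in rad, then the closure in counts, from 0 (fully open) to 255 (shut). A call has 1 to 20 rows; each row shifts and turns the commanded pose from where the row before left it; what a row does not reach is not made up. A row lasts 1/10 s, in which the tool goes at most 50 mm and 8.59 degrees, less where a joint would pass 70% of its speed; a pose out of reach is approached as far as the arm can. A call is refused whole if a number of a shift passes 0.05 or a number of a turn 0.15, either way. A call with a gripper value outside its range is refused whole. The fingers move at their own pace and stop on an object; "newtons" is the grip in N (left out, the last holds). Time passes only in rows, so rows that do not move let the fingers close. It gives the time, the measured TCP pose, the force and the opening at its end, in the units of the state.
- robot.observe(): the state, without advancing time (a new reading comes with each control period).
- imaging.read_camera(name): name is "side" or "top"; returns a dict with "pixels" (384x512x3 uint8, red, green, blue), "fx", "fy", "cx", "cy" (pixels), "dist_coeffs" ([k1, k2, p1, p2, k3] as OpenCV has them; the pictures are not rectified), "world_from_camera" (4x4, takes a point from camera to world coordinates). Camera axes: x right, y down, z forward; pixel columns grow to the right and rows downward; lengths in m; the calibration is good to about 2 mm. A picture is of the moment at which its call begins. There is no depth.
- robot.hand_in(): hands the job in, once; it reports no verdict.
The state is a dict: "time": time; "qpos": joint angles; "qvel": joint speeds; "joint_efforts": joint torques, N m; "tool_pos": TCP position; "tool_rot": TCP orientation; "contact_force": force on the tool from outside, world axes, zero at the start; "torque": the same for the moment, N m; "opening": finger opening in m.
Only numpy, scipy, OpenCV 4.12 (cv2) and the standard library are available. Lean on these libraries where they do the work, as an engineer would, in place of code of your own. Each camera call takes 0.05 s, during which the arm holds its last target.

## Working session

There is one attempt and no reset: what is moved stays moved. The work goes in short steps, Python scripts to look and compute and a tool call to move; the robot and the scene stay as the last step left them, time stands still between calls to the robot, and variables do not carry over. Pictures are saved under pics/ and viewed, and the job is handed in when it is done.

Besides the shell and the picture viewer there is one more tool, called after ">>>" by a JSON object that holds its "method" and its "body". send_rows: Moves the arm, as the interface text tells. Its arguments: {"type":"object","properties":{"plan":{"type":"array"},"newtons":{"type":"number"}},"required":["plan"]}

```bash
ls; mkdir -p pics
python3 - <<'E'
from cell import robot, imaging
import cv2, numpy as np
for n in ("side","top"):
    d=imaging.read_camera(n)
    cv2.imwrite(f"pics/{n}0.png",cv2.cvtColor(d["pixels"],cv2.COLOR_RGB2BGR))
    print(n,d["fx"],d["fy"],d["cx"],d["cy"],d["dist_coeffs"]);print(np.round(d["world_from_camera"],4))
s=robot.observe();print(s)
E
```

```text
pics
side 399.89082933893206 399.89082933893206 256.45802314448474 191.08273123785213 [0.0474228 0.        0.        0.        0.       ]
[[ 0.3206  0.7028 -0.6351  1.2752]
 [ 0.9471 -0.2278  0.226  -0.2619]
 [ 0.0142 -0.674  -0.7386  0.8893]
 [ 0.      0.      0.      1.    ]]
top 358.8629378891945 358.8629378891945 254.72473027198114 194.25727912442454 [-0.02088304  0.          0.          0.          0.        ]
[[ 0.0129 -0.9988  0.0465  0.5389]
 [-0.9999 -0.0132 -0.0065 -0.0226]
 [ 0.0071 -0.0464 -0.9989  1.0568]
 [ 0.      0.      0.      1.    ]]
{'time': 0.1, 'qpos': array([-1.38500402e+00,  3.42647595e-01,  1.52492550e+00, -1.97952865e-05,
        1.27536189e+00, -1.46004143e-01]), 'qvel': array([-0.0007848 , -0.00315842, -0.00231739, -0.00136279,  0.00011004,
        0.00093804]), 'joint_efforts': array([ 2.14795044e-03, -4.32005382e+01, -2.44694120e+01,  7.19404290e-02,
        5.26202261e-02, -4.55350710e-05]), 'tool_pos': array([ 0.17096166, -0.49600937,  0.22611587]), 'tool_rot': array([-3.14026185e+00, -1.76561630e-04,  3.31802112e-01]), 'contact_force': array([ 0.24325997, -0.13417111,  0.22082259]), 'torque': array([-0.0401948 , -0.01453289,  0.04002379]), 'opening': 0.09183475158984607}
```

View pics/side0.png

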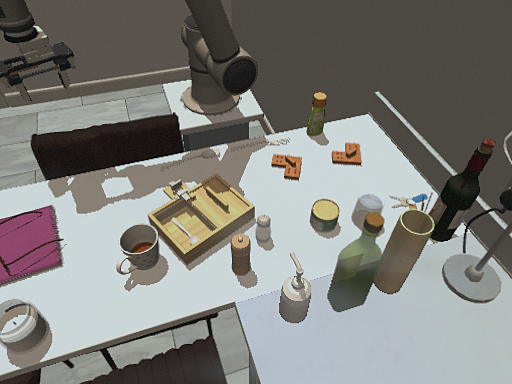

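View pics/top0.png

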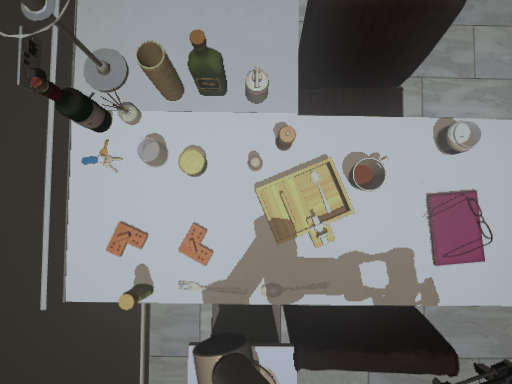

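Run:
```python
import cv2
t=cv2.imread("pics/top0.png"); s=cv2.imread("pics/side0.png")
cv2.imwrite("pics/t_c.png",cv2.resize(t[145:255,245:365],None,fx=5,fy=5,interpolation=cv2.INTER_CUBIC))
cv2.imwrite("pics/t_t.png",cv2.resize(t[210:275,95:225],None,fx=6,fy=6,interpolation=cv2.INTER_CUBIC))
cv2.imwrite("pics/s_c.png",cv2.resize(s[170:270,140:265],None,fx=6,fy=6,interpolation=cv2.INTER_CUBIC)[:600,:800])
cv2.imwrite("pics/s_t.png",cv2.resize(s[130:190,260:380],None,fx=6,fy=6,interpolation=cv2.INTER_CUBIC))
```

```text
(no output)
```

View pics/t_c.png

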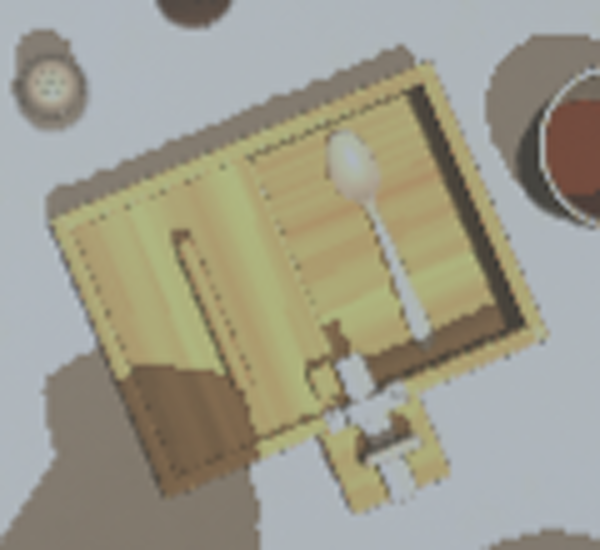

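View pics/t_t.png

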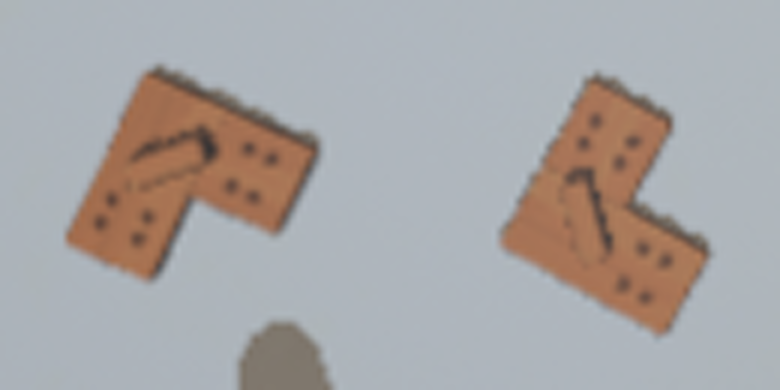

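View pics/s_c.png

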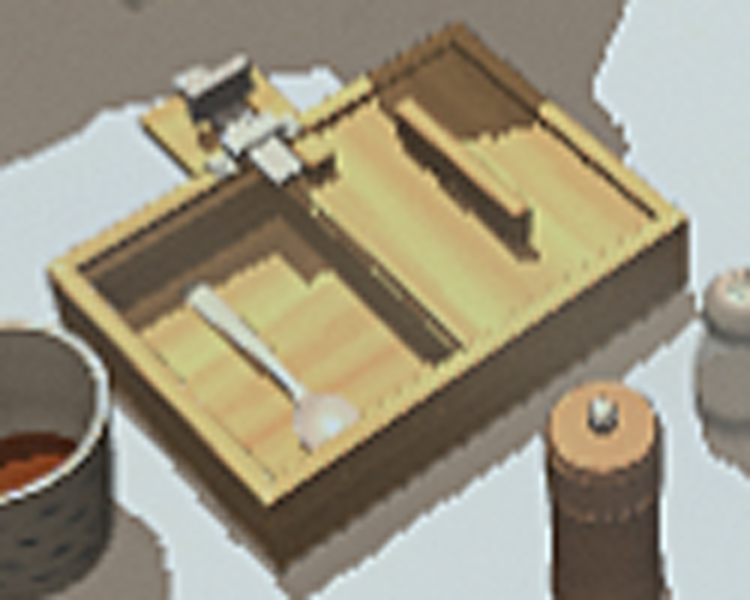

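View pics/s_t.png

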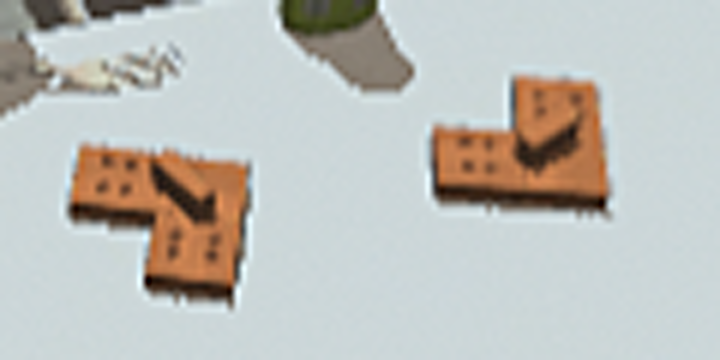

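```bash
cat > h.py <<'E'
import numpy as np, cv2
from scipy.optimize import least_squares
def cam(n):
    from cell import imaging
    d=imaging.read_camera(n); return d
def ray(d,uv,z):
    K=np.array([[d["fx"],0,d["cx"]],[0,d["fy"],d["cy"]],[0,0,1]])
    p=cv2.undistortPoints(np.array(uv,float).reshape(-1,1,2),K,np.array(d["dist_coeffs"])).reshape(-1,2)
    T=d["world_from_camera"]; r=np.c_[p,np.ones(len(p))]@T[:3,:3].T; o=T[:3,3]
    return o+r*((np.broadcast_to(z,len(p))-o[2])/r[:,2])[:,None]
def proj(d,P):
    K=np.array([[d["fx"],0,d["cx"]],[0,d["fy"],d["cy"]],[0,0,1]])
    W=np.linalg.inv(d["world_from_camera"]); 
    return cv2.projectPoints(np.array(P,float).reshape(-1,1,3),cv2.Rodrigues(W[:3,:3])[0],W[:3,3],K,np.array(d["dist_coeffs"]))[0].reshape(-1,2)
def crop(uv,off,s): return np.array(off)+(np.array(uv,float)+.5)/s-.5
def fit(model,pts):
    # planar pose x,y,yaw from 2D world pts
    m=np.array(model,float);p=np.array(pts)[:,:2]
    mc,pc=m.mean(0),p.mean(0);a=m-mc;b=p-pc
    th=np.arctan2((a[:,0]*b[:,1]-a[:,1]*b[:,0]).sum(),(a*b).sum())
    R=np.array([[np.cos(th),-np.sin(th)],[np.sin(th),np.cos(th)]])
    t=pc-R@mc; res=np.linalg.norm(m@R.T+t-p,axis=1)
    return np.r_[t,th],res
E
python3 - <<'E'
from h import *
T=cam("top");S=cam("side")
C=[(85,117),(85,-117),(-85,-117),(-85,117)]
C=np.array(C)/1e3
def go(name,m,tuv,suv,z):
    for d,uv,off,s in ((T,)+tuv,(S,)+suv):
        p,r=fit(m,ray(d,crop(uv,off,s),z)); print(name,np.round(p,4),np.round(r*1e3,1))
go("caddy",C,([(50,222),(430,62),(548,335),(165,497)],(245,145),5),([(688,220),(270,505),(50,270),(455,22)],(140,170),6),.053)
L=np.array([(-33,-33),(59,-33),(59,13),(13,13),(13,59),(-33,59)])/1e3
A=[(148,70),(65,240),(155,280),(193,200),(277,235),(318,145)]
As=[(607,200),(597,82),(513,78),(515,130),(433,127),(433,192)]
B=[(500,240),(665,335),(710,248),(632,205),(672,122),(592,75)]
Bs=[(248,165),(80,147),(70,205),(155,215),(145,278),(233,292)]
go("A",L,(A,(95,210),6),(As,(260,130),6),.014)
go("B",L,(B,(95,210),6),(Bs,(260,130),6),.014)
E
```

```text
caddy [ 0.5707 -0.1685  0.4106] [2.  1.6 1.6 1.9]
caddy [ 0.5765 -0.1694  0.4168] [1.8 2.1 2.7 1.3]
A [0.4613 0.3458 2.7295] [0.9 1.3 1.8 2.4 0.9 1.3]
A [0.4657 0.3447 2.7256] [2.2 2.1 0.9 3.2 1.5 4.9]
B [ 0.4373  0.1464 -2.0605] [1.2 0.3 1.5 1.8 1.7 0.5]
B [ 0.4423  0.1451 -2.0599] [2.2 0.1 1.1 0.7 0.5 2.5]
```

Run:
```python
from h import *
T=cam("top")
c=np.array([.5737,-.169]);th=.4137;R=np.array([[np.cos(th),-np.sin(th)],[np.sin(th),np.cos(th)]])
w=lambda n,p:print(n,np.round(p[:2],3),"caddy",np.round(R.T@(p[:2]-c),3))
for n,uv,z in (("mill top",(287,134),.125),("shaker top",(255,161),.09),("mug",(366,174),.09),("tin",(192,161),.058),("glass",(151,150),.089)):
    w(n,ray(T,[uv],z)[0])
q=lambda u:crop([u],(245,145),5)
w("rib far end",ray(T,q((180,238)),.072)[0]);w("rib near end",ray(T,q((245,385)),.072)[0])
w("keeper",ray(T,q((325,380)),.06)[0])
w("tab l",ray(T,q((358,462)),.082)[0]);w("tab r",ray(T,q((415,435)),.082)[0])
```

```text
mill top [ 0.742 -0.111] caddy [ 0.177 -0.015]
shaker top [ 0.674 -0.029] caddy [0.148 0.088]
mug [ 0.643 -0.33 ] caddy [-0.001 -0.176]
tin [0.676 0.148] caddy [0.221 0.249]
glass [0.701 0.254] caddy [0.286 0.337]
rib far end [ 0.591 -0.1  ] caddy [0.044 0.056]
rib near end [ 0.511 -0.137] caddy [-0.044  0.055]
keeper [ 0.514 -0.182] caddy [-0.06   0.012]
tab l [ 0.471 -0.197] caddy [-0.106  0.016]
tab r [ 0.486 -0.228] caddy [-0.104 -0.019]
```

>>> {"method": "send_rows", "body": {"plan": [[[0.026, 0.024, 0], [0, 0, 0.138], 130], [[0.026, 0.024, 0], [0, 0, 0.138], 130], [[0.026, 0.024, 0], [0, 0, 0.138], 130], [[0.026, 0.024, 0], [0, 0, 0.138], 130], [[0.026, 0.024, 0], [0, 0, 0.138], 130], [[0.026, 0.024, 0], [0, 0, 0.138], 130], [[0.026, 0.024, 0], [0, 0, 0.138], 130], [[0.026, 0.024, -0.01], [0, 0, 0.138], 130], [[0.026, 0.024, -0.02], [0, 0, 0.138], 130], [[0.026, 0.024, -0.02], [0, 0, 0.138], 130], [[0.026, 0.024, -0.02], [0, 0, 0.138], 130], [[0.021, 0.02, -0.02], [0, 0, 0.134], 130], [[0, 0, 0], [0, 0, 0], 130], [[0, 0, 0], [0, 0, 0], 130], [[0, 0, 0], [0, 0, 0], 130]]}}

```text
time: 1.75
tool_pos: [0.4779, -0.2132, 0.1374]
tool_rot: [3.141, 0.001, 1.982]
contact_force: [0.1, -1.2, -1.0]
opening: 0.045
```

```bash
cat > snap.py <<'E'
import sys
from h import *
from cell import robot
k=sys.argv[1]
s=robot.observe();print({a:np.round(s[a],4) for a in("time","tool_pos","tool_rot","contact_force","opening")})
for n in ("side","top"):
    d=cam(n);np.save(f"pics/{n}{k}.npy",d,allow_pickle=True)
    im=cv2.cvtColor(d["pixels"],cv2.COLOR_RGB2BGR);cv2.imwrite(f"pics/{n}{k}.png",im)
    p=proj(d,[s["tool_pos"]])[0];print(n,"tcp px",np.round(p,1))
    u,v=[int(round(x)) for x in p];u=min(max(u,60),451);v=min(max(v,50),333);print("off",u-60,v-50)
    cv2.imwrite(f"pics/{n}{k}z.png",cv2.resize(im[v-50:v+50,u-60:u+60],None,fx=6,fy=6,interpolation=cv2.INTER_CUBIC))
E
python3 snap.py 1
```

```text
{'time': np.float64(1.75), 'tool_pos': array([ 0.4779, -0.2132,  0.1374]), 'tool_rot': array([3.1412e+00, 1.0000e-03, 1.9819e+00]), 'contact_force': array([ 0.0939, -1.2446, -0.9834]), 'opening': np.float64(0.045)}
side tcp px [174.2 166.9]
off 114 117
top tcp px [326.4 235.8]
off 266 186
```

View pics/side1z.png

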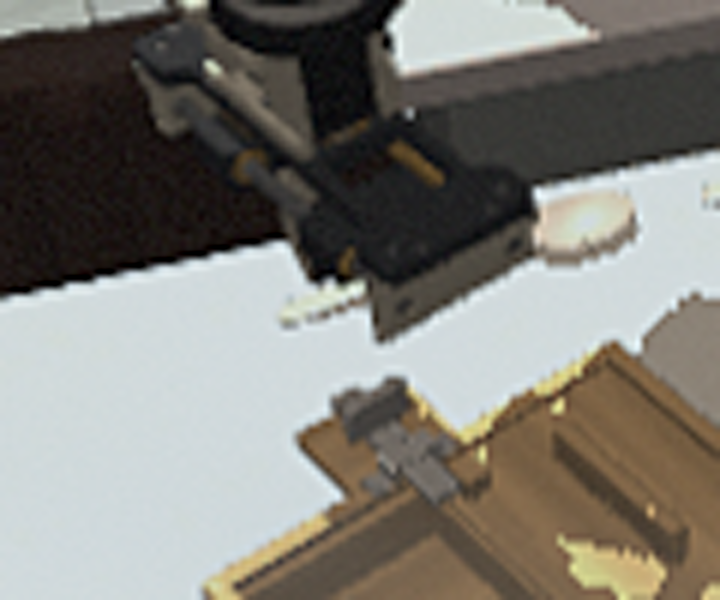

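View pics/top1z.png

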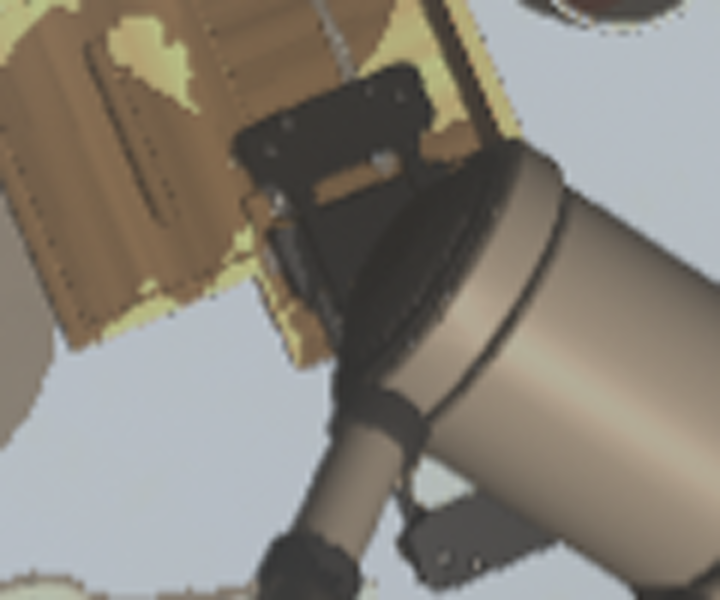

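```bash
cat > ov.py <<'E'
import sys
from h import *
k=sys.argv[1]
from cell import robot
from scipy.spatial.transform import Rotation as Ro
s=robot.observe();R=Ro.from_euler('xyz',s["tool_rot"]).as_matrix();t=s["tool_pos"];o=s["opening"]
def box(a,b): return [np.array([x,y,z]) for x in(a[0],b[0]) for y in(a[1],b[1]) for z in(a[2],b[2])]
E=[(i,j) for i in range(8) for j in range(i) if bin(i^j).count('1')==1]
bs=[(box((-.0375,-.095,-.15),(.0375,.095,-.066)),(255,0,0))]+[(box((-.0095,sg*o/2,-.06),(.0095,sg*(o/2+.019),0)),(0,0,255)) for sg in(1,-1)]
for n in ("side","top"):
    d=np.load(f"pics/{n}{k}.npy",allow_pickle=True).item()
    im=cv2.cvtColor(d["pixels"],cv2.COLOR_RGB2BGR)
    u,v=[int(round(x)) for x in proj(d,[t])[0]];ox,oy=max(0,u-65),max(0,v-80)
    im=cv2.resize(im[oy:oy+120,ox:ox+130],None,fx=5,fy=5,interpolation=cv2.INTER_CUBIC)
    for b,c in bs:
        p=(proj(d,[R@q+t for q in b])-[ox,oy])*5
        for i,j in E: cv2.line(im,tuple(int(x) for x in p[i]),tuple(int(x) for x in p[j]),c,1)
    cv2.imwrite(f"pics/{n}{k}o.png",im)
E
python3 ov.py 1
```

```text
(no output)
```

View pics/side1o.png

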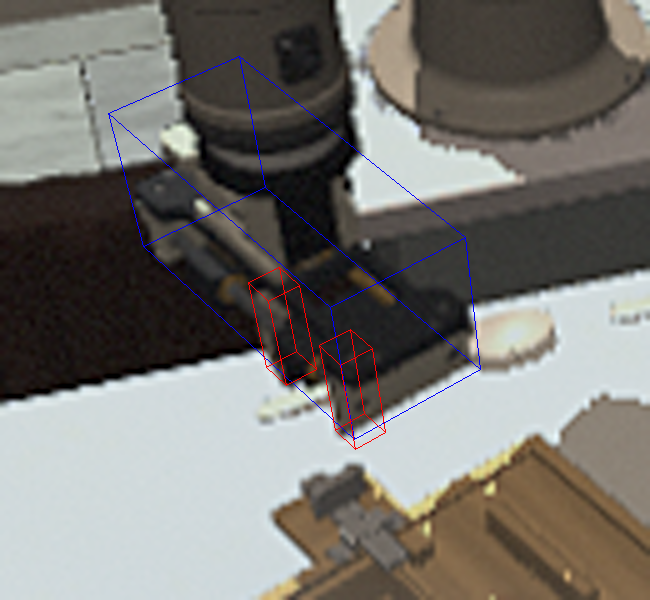

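>>> {"method": "send_rows", "body": {"plan": [[[0, 0, -0.03], [0, 0, 0], 130], [[0, 0, -0.025], [0, 0, 0], 130], [[0, 0, -0.012], [0, 0, 0], 130], [[0, 0, 0], [0, 0, 0], 130], [[0, 0, 0], [0, 0, 0], 130], [[0, 0, 0], [0, 0, 0], 255], [[0, 0, 0], [0, 0, 0], 255], [[0, 0, 0], [0, 0, 0], 255], [[0, 0, 0], [0, 0, 0], 255], [[0, 0, 0], [0, 0, 0], 255]], "newtons": 20}}

```text
time: 2.85
tool_pos: [0.4781, -0.2124, 0.0699]
tool_rot: [3.141, 0.0, 1.984]
contact_force: [-2.1, -1.5, 0.9]
opening: 0.01
```

```bash
python3 snap.py 2;python3 ov.py 2
```

```text
{'time': np.float64(2.85), 'tool_pos': array([ 0.4781, -0.2124,  0.0699]), 'tool_rot': array([3.1414e+00, 2.0000e-04, 1.9839e+00]), 'contact_force': array([-2.15  , -1.491 ,  0.8848]), 'opening': np.float64(0.01)}
side tcp px [177.8 184.2]
off 118 134
top tcp px [321. 234.]
off 261 184
```

View pics/side2o.png

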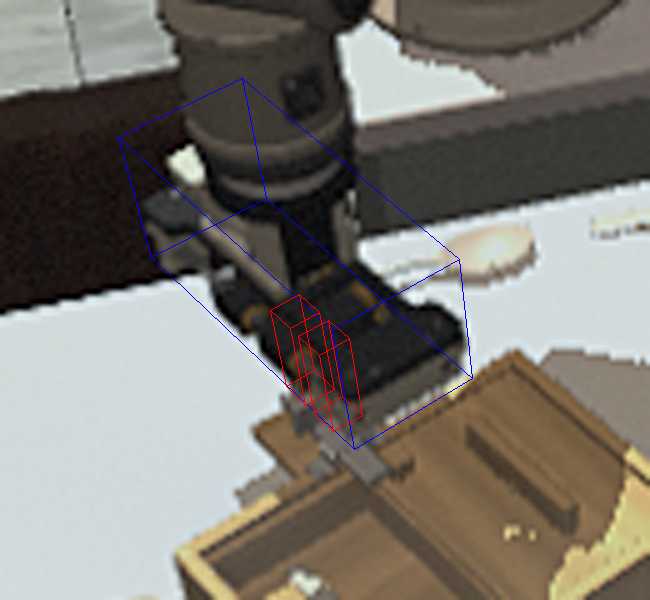

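>>> {"method": "send_rows", "body": {"plan": [[[0, 0, 0], [0, 0, 0], 255], [[0, 0, 0], [0, 0, 0], 255], [[-0.0046, -0.002, 0], [0, 0, 0], 255], [[-0.0046, -0.002, 0], [0, 0, 0], 255], [[-0.0046, -0.002, 0], [0, 0, 0], 255], [[-0.0046, -0.002, 0], [0, 0, 0], 255], [[-0.0046, -0.002, 0], [0, 0, 0], 255], [[-0.0046, -0.002, 0], [0, 0, 0], 255], [[0, 0, 0], [0, 0, 0], 255], [[0, 0, 0], [0, 0, 0], 255], [[0, 0, 0], [0, 0, 0], 255]]}}

```text
time: 4.05
tool_pos: [0.4499, -0.2246, 0.0699]
tool_rot: [-3.141, -0.0, 1.984]
contact_force: [-2.4, -0.2, 6.0]
opening: 0.0079
```

>>> {"method": "send_rows", "body": {"plan": [[[0, 0, 0], [0, 0, 0], 130], [[0, 0, 0], [0, 0, 0], 130], [[0, 0, 0], [0, 0, 0], 130], [[0, 0, 0.03], [0, 0, 0], 130], [[0, 0, 0.04], [0, 0, 0], 255], [[0.018, 0.026, 0], [0, 0, 0], 255], [[0.018, 0.026, 0], [0, 0, 0], 255], [[0.018, 0.026, 0], [0, 0, 0], 255], [[0.018, 0.026, 0], [0, 0, 0], 255], [[0.0195, 0.025, 0], [0, 0, 0], 255], [[0, 0, 0], [0, 0, 0], 255], [[0, 0, 0], [0, 0, 0], 255]]}}

```text
time: 5.25
tool_pos: [0.5417, -0.095, 0.1393]
tool_rot: [-3.141, -0.0, 1.986]
contact_force: [-0.0, -0.6, -0.7]
opening: 0.0008
```

```bash
python3 snap.py 3;python3 ov.py 3
```

```text
{'time': np.float64(5.25), 'tool_pos': array([ 0.5417, -0.095 ,  0.1393]), 'tool_rot': array([-3.1406e+00, -3.0000e-04,  1.9856e+00]), 'contact_force': array([-0.0028, -0.6023, -0.715 ]), 'opening': np.float64(0.0008)}
side tcp px [223.3 172.9]
off 163 123
top tcp px [280.5 210.2]
off 221 160
```

View pics/side3o.png

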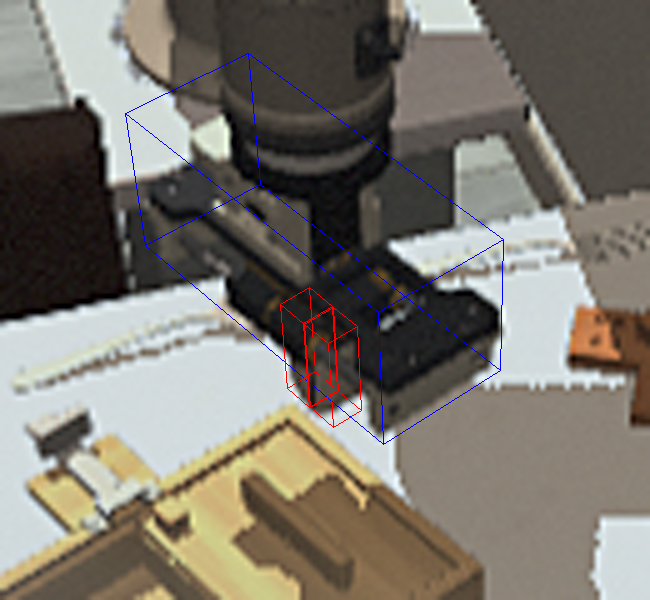

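View pics/top3o.png

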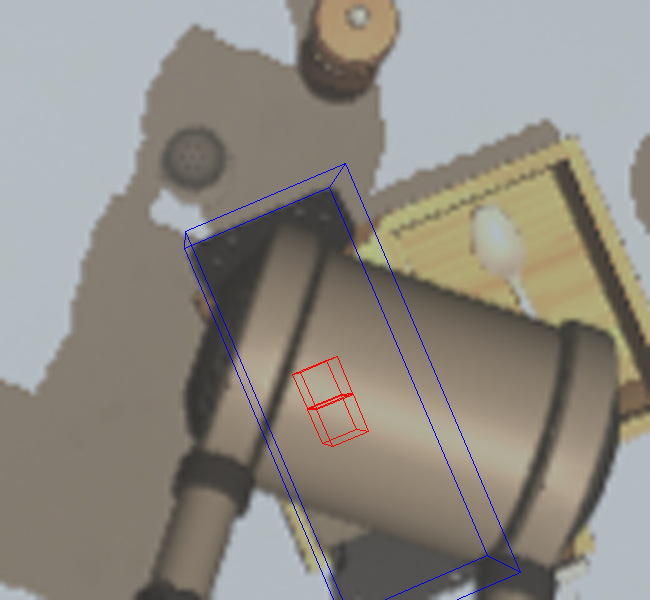

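>>> {"method": "send_rows", "body": {"plan": [[[0, 0, -0.04], [0, 0, 0], 255], [[0, 0, -0.03], [0, 0, 0], 255], [[0, 0, -0.017], [0, 0, 0], 255], [[0, 0, 0], [0, 0, 0], 255], [[0, 0, 0], [0, 0, 0], 255]]}}

```text
time: 5.85
tool_pos: [0.5418, -0.0963, 0.0532]
tool_rot: [3.142, 0.0, 1.983]
contact_force: [0.3, -0.1, 0.8]
opening: 0.0004
```

>>> {"method": "send_rows", "body": {"plan": [[[0.0016, -0.0037, 0], [0, 0, 0], 255], [[0.0016, -0.0037, 0], [0, 0, 0], 255], [[0.0016, -0.0037, 0], [0, 0, 0], 255], [[0.0016, -0.0037, 0], [0, 0, 0], 255], [[0.0016, -0.0037, 0], [0, 0, 0], 255], [[0, 0, 0], [0, 0, 0], 255]]}}

```text
time: 6.45
tool_pos: [0.5503, -0.1145, 0.0528]
tool_rot: [3.141, 0.001, 1.984]
contact_force: [0.2, 0.6, -0.4]
opening: 0.0003
```

>>> {"method": "send_rows", "body": {"plan": [[[0.0016, -0.0037, 0], [0, 0, 0], 255], [[0.0016, -0.0037, 0], [0, 0, 0], 255], [[0.0016, -0.0037, 0], [0, 0, 0], 255], [[0.0016, -0.0037, 0], [0, 0, 0], 255], [[0.0016, -0.0037, 0], [0, 0, 0], 255]]}}

```text
time: 6.95
tool_pos: [0.558, -0.1327, 0.0527]
tool_rot: [3.142, -0.0, 1.984]
contact_force: [-0.9, 2.6, 1.9]
opening: 0.0004
```

```bash
python3 snap.py 4;python3 ov.py 4
```

```text
{'time': np.float64(6.95), 'tool_pos': array([ 0.558 , -0.1327,  0.0527]), 'tool_rot': array([ 3.1416e+00, -1.0000e-04,  1.9837e+00]), 'contact_force': array([-0.8693,  2.5999,  1.8881]), 'opening': np.float64(0.0004)}
side tcp px [213.1 202.1]
off 153 152
top tcp px [291.6 204.6]
off 232 155
```

View pics/side4o.png

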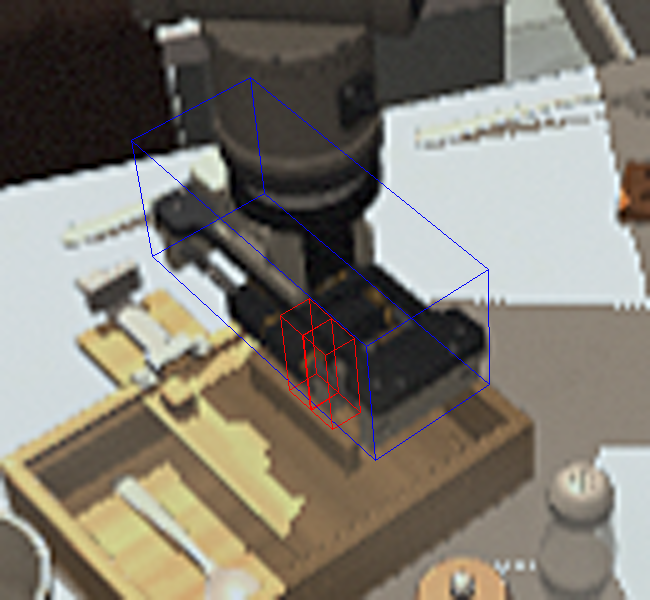

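>>> {"method": "send_rows", "body": {"plan": [[[0.0038, -0.0087, 0], [0, 0, 0], 255], [[0.0038, -0.0087, 0], [0, 0, 0], 255], [[0.0038, -0.0087, 0], [0, 0, 0], 255], [[0.0038, -0.0087, 0], [0, 0, 0], 255], [[0.0038, -0.0087, 0], [0, 0, 0], 255], [[0.0038, -0.0087, 0], [0, 0, 0], 255], [[0.0038, -0.0087, 0], [0, 0, 0], 255], [[0, 0, 0], [0, 0, 0], 255]]}}

```text
time: 7.85
tool_pos: [0.5853, -0.1951, 0.0528]
tool_rot: [3.141, 0.002, 1.983]
contact_force: [1.0, 0.4, 0.0]
opening: 0.0005
```

>>> {"method": "send_rows", "body": {"plan": [[[0.0016, -0.0037, 0], [0, 0, 0], 255], [[0.0016, -0.0037, 0], [0, 0, 0], 255]]}}

```text
time: 8.05
tool_pos: [0.5878, -0.2005, 0.0528]
tool_rot: [3.142, -0.0, 1.984]
contact_force: [-1.1, 2.7, 0.6]
opening: 0.0003
```

>>> {"method": "send_rows", "body": {"plan": [[[0.0012, -0.0027, 0], [0, 0, 0], 255], [[0, 0, 0], [0, 0, 0], 255]]}}

```text
time: 8.25
tool_pos: [0.5892, -0.2038, 0.0528]
tool_rot: [3.141, 0.001, 1.984]
contact_force: [-0.6, 0.1, -1.1]
opening: 0.0004
```

>>> {"method": "send_rows", "body": {"plan": [[[0.0008, -0.0018, 0], [0, 0, 0], 255], [[0.0008, -0.0018, 0], [0, 0, 0], 255], [[0, 0, 0], [0, 0, 0], 255]]}}

```text
time: 8.55
tool_pos: [0.5896, -0.2048, 0.0528]
tool_rot: [-3.141, -0.004, 1.984]
contact_force: [-4.9, 9.4, 4.8]
opening: 0.0004
```

>>> {"method": "send_rows", "body": {"plan": [[[0.0008, -0.0018, 0], [0, 0, 0], 255], [[0.0008, -0.0018, 0], [0, 0, 0], 255], [[0, 0, 0], [0, 0, 0], 255]]}}

```text
time: 8.85
tool_pos: [0.5896, -0.2049, 0.0528]
tool_rot: [-3.139, -0.011, 1.985]
contact_force: [-10.0, 20.7, 11.4]
opening: 0.0006
```

>>> {"method": "send_rows", "body": {"plan": [[[-0.004, 0.009, 0], [0, 0, 0], 255], [[-0.003, 0.007, 0], [0, 0, 0], 255], [[0, 0, 0.04], [0, 0, 0], 140], [[0, 0, 0.04], [0, 0, 0], 140], [[0, 0, 0.04], [0, 0, 0], 140], [[-0.01, 0.044, 0], [0, 0, -0.004], 130], [[-0.01, 0.044, 0], [0, 0, -0.004], 130], [[-0.01, 0.044, 0], [0, 0, -0.004], 130], [[-0.01, 0.044, 0], [0, 0, -0.004], 130], [[-0.01, 0.044, 0], [0, 0, -0.004], 130], [[-0.01, 0.044, 0], [0, 0, -0.004], 130], [[-0.01, 0.044, 0], [0, 0, -0.004], 130], [[-0.01, 0.044, 0], [0, 0, -0.004], 130], [[-0.01, 0.044, 0], [0, 0, -0.004], 130], [[-0.01, 0.044, 0], [0, 0, -0.004], 130], [[-0.01, 0.044, 0], [0, 0, 0], 130], [[-0.009, 0.044, -0.03], [0, 0, 0], 130], [[0, 0, -0.03], [0, 0, 0], 130], [[0, 0, 0], [0, 0, 0], 130], [[0, 0, 0], [0, 0, 0], 130]]}}

```text
time: 10.85
tool_pos: [0.4672, 0.3297, 0.1153]
tool_rot: [-3.141, 0.001, 1.944]
contact_force: [-0.2, 0.3, 0.5]
opening: 0.0453
```

```bash
python3 snap.py 5;python3 ov.py 5
python3 - <<'E'
import cv2
t=cv2.imread("pics/top5.png"); s=cv2.imread("pics/side5.png")
cv2.imwrite("pics/t_c5.png",cv2.resize(t[145:255,245:365],None,fx=6,fy=5.4,interpolation=cv2.INTER_CUBIC))
cv2.imwrite("pics/s_c5.png",cv2.resize(s[170:270,140:265],None,fx=6,fy=6,interpolation=cv2.INTER_CUBIC))
E
```

```text
{'time': np.float64(10.85), 'tool_pos': array([0.4672, 0.3297, 0.1153]), 'tool_rot': array([-3.1415e+00,  5.0000e-04,  1.9435e+00]), 'contact_force': array([-0.1819,  0.2767,  0.4749]), 'opening': np.float64(0.0453)}
side tcp px [352.1 131.5]
off 292 81
top tcp px [117.  236.6]
off 57 187
```

View pics/side5o.png

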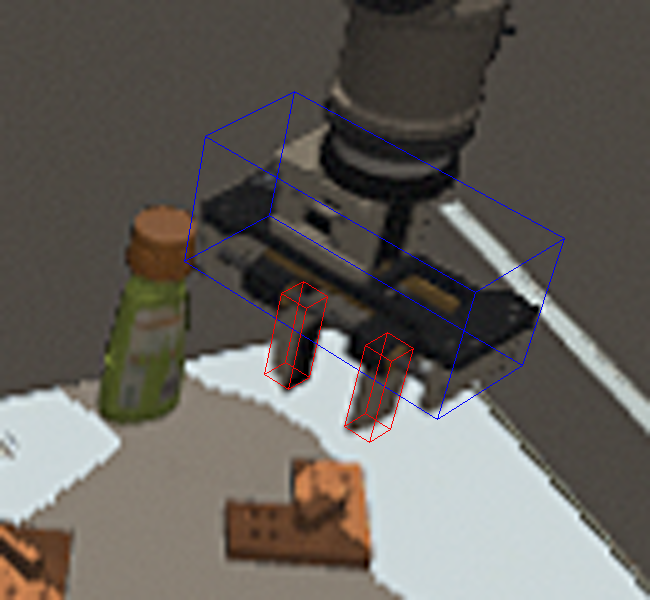

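View pics/s_c5.png

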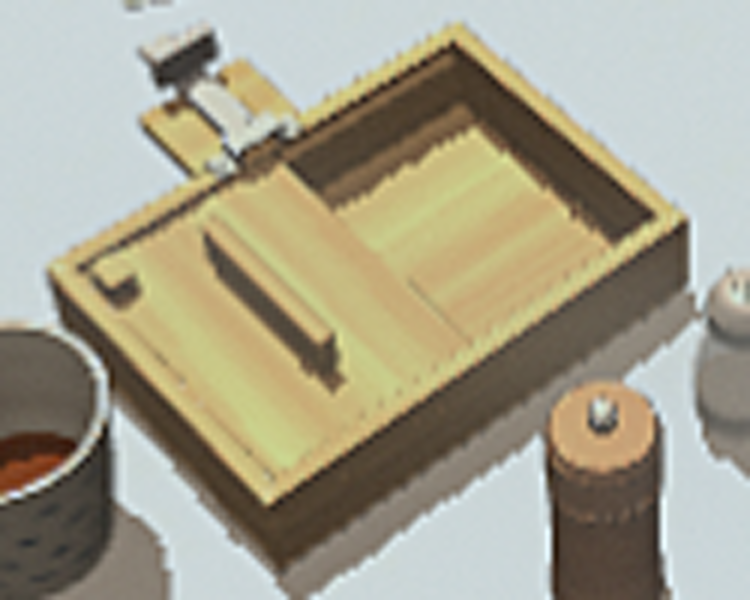

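View pics/t_c5.png

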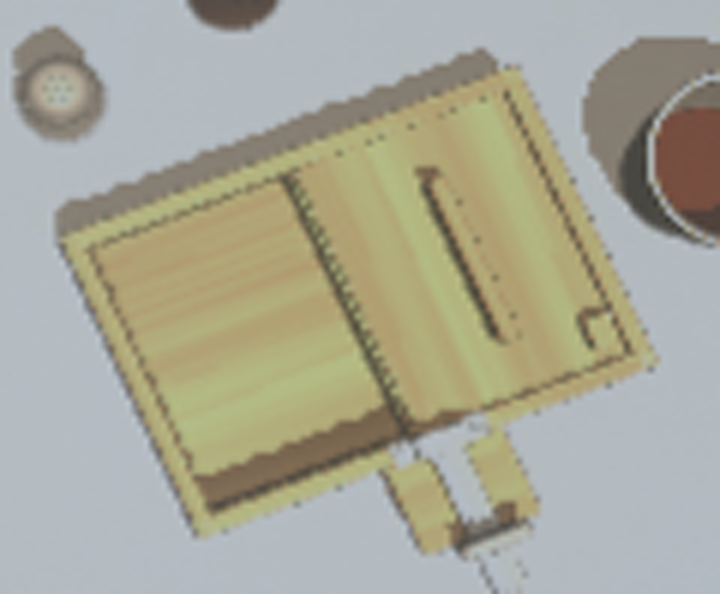

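View pics/top5o.png

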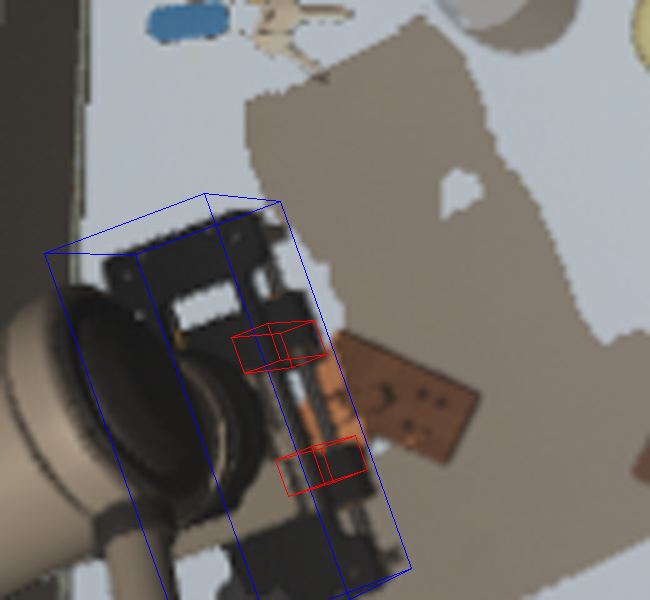

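Run:
```python
import cv2,numpy as np
s=cv2.imread("pics/side5.png");t=cv2.imread("pics/top5.png")
a=cv2.resize(s[100:150,325:385],None,fx=10,fy=10,interpolation=cv2.INTER_NEAREST)
cv2.imwrite("pics/s5f.png",a)
cv2.imwrite("pics/t5f.png",cv2.resize(t[205:265,90:150],None,fx=10,fy=10,interpolation=cv2.INTER_NEAREST))
from h import *
d=np.load("pics/side5.npy",allow_pickle=True).item();e=np.load("pics/top5.npy",allow_pickle=True).item()
phi=1.9435+np.pi/2
c,sn=np.cos(phi),np.sin(phi);tt=np.array([.4672,.3297,.1153])
for sg in(1,-1):
  for k in (.02265,.0416):
    for w in(-.0095,.0095):
      P=tt+sg*k*np.array([c,sn,0])+w*np.array([-sn,c,0]);print(sg,k,w,((proj(d,[P])[0]-[325,100]+.5)*10).round(),((proj(e,[P])[0]-[90,205]+.5)*10).round())
```

```text
1 0.02265 -0.0095 [240. 271.] [270. 416.]
1 0.02265 0.0095 [198. 296.] [339. 390.]
1 0.0416 -0.0095 [193. 241.] [295. 484.]
1 0.0416 0.0095 [152. 265.] [363. 458.]
-1 0.02265 -0.0095 [354. 344.] [212. 253.]
-1 0.02265 0.0095 [313. 370.] [280. 227.]
-1 0.0416 -0.0095 [404. 375.] [188. 185.]
-1 0.0416 0.0095 [362. 402.] [256. 159.]
```

View pics/s5f.png

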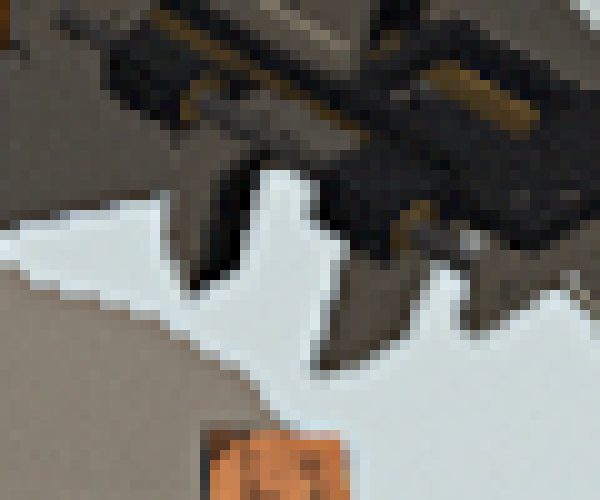

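View pics/t5f.png

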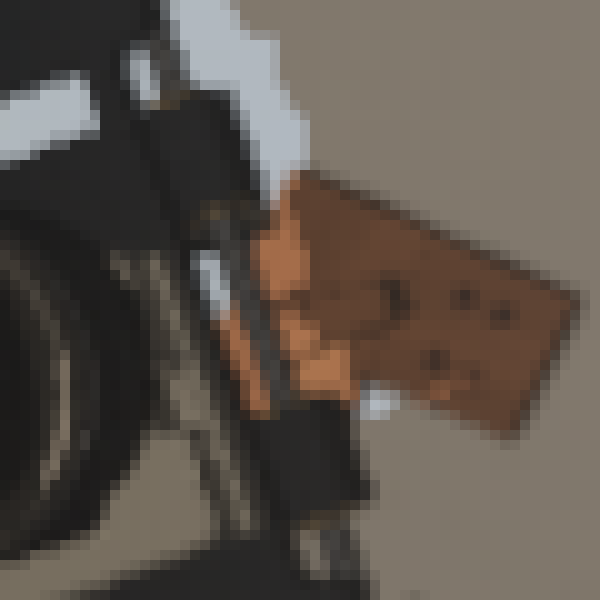

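>>> {"method": "send_rows", "body": {"plan": [[[-0.001, 0.015, 0], [0, 0, 0], 130], [[0, 0, -0.04], [0, 0, 0], 130], [[0, 0, -0.035], [0, 0, 0], 130], [[0, 0, -0.022], [0, 0, 0], 130], [[0, 0, 0], [0, 0, 0], 130], [[0, 0, 0], [0, 0, 0], 130]]}}

```text
time: 11.55
tool_pos: [0.4666, 0.3457, 0.0191]
tool_rot: [3.14, -0.0, 1.943]
contact_force: [-0.5, -0.1, 0.5]
opening: 0.0448
```

>>> {"method": "send_rows", "body": {"plan": [[[0, 0, 0], [0, 0, 0], 255], [[0, 0, 0], [0, 0, 0], 255], [[0, 0, 0], [0, 0, 0], 255], [[0, 0, 0], [0, 0, 0], 255], [[0, 0, 0], [0, 0, 0], 255]], "newtons": 35}}

```text
time: 12.05
tool_pos: [0.4657, 0.3451, 0.0184]
tool_rot: [-3.142, 0.0, 1.944]
contact_force: [-2.0, -0.4, 3.7]
opening: 0.0135
```

>>> {"method": "send_rows", "body": {"plan": [[[0, 0, 0], [0, 0, 0], 255], [[0, 0, 0.03], [0, 0, 0], 255], [[0, 0, 0.04], [0, 0, 0], 255], [[0, 0, 0.04], [0, 0, 0], 255], [[0, 0, 0], [0, 0, 0], 255], [[0, 0, 0], [0, 0, 0], 255]]}}

```text
time: 12.65
tool_pos: [0.466, 0.3453, 0.1284]
tool_rot: [3.14, -0.0, 1.944]
contact_force: [-0.2, 0.3, -2.2]
opening: 0.0134
```

```bash
python3 snap.py 6;python3 - <<'E'
import cv2
s=cv2.imread("pics/side6.png");t=cv2.imread("pics/top6.png")
cv2.imwrite("pics/s6f.png",cv2.resize(s[110:170,315:395],None,fx=10,fy=10,interpolation=cv2.INTER_CUBIC))
cv2.imwrite("pics/t6f.png",cv2.resize(t[200:260,85:165],None,fx=10,fy=10,interpolation=cv2.INTER_CUBIC))
E
```

```text
{'time': np.float64(12.65), 'tool_pos': array([0.466 , 0.3453, 0.1284]), 'tool_rot': array([ 3.1399e+00, -1.0000e-04,  1.9438e+00]), 'contact_force': array([-0.197 ,  0.318 , -2.1603]), 'opening': np.float64(0.0134)}
side tcp px [357.4 126.8]
off 297 77
top tcp px [109.1 237.4]
off 49 187
```

View pics/s6f.png

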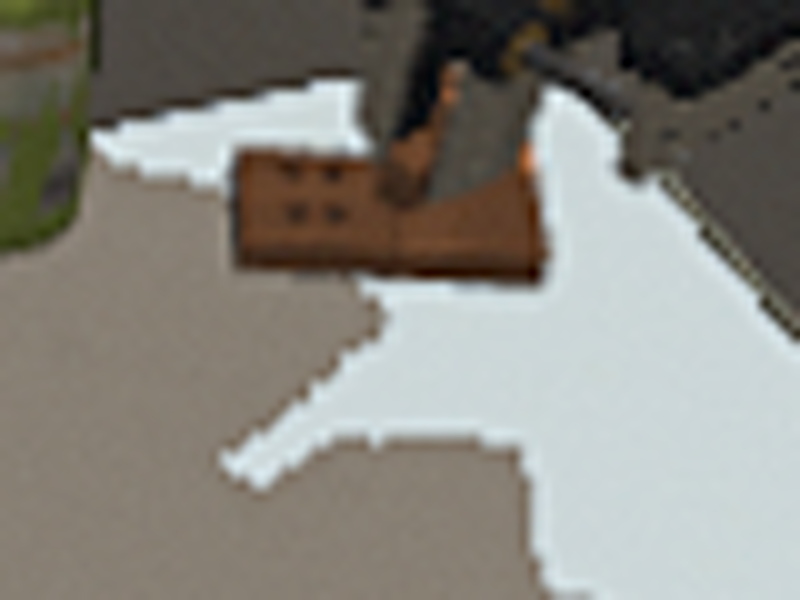

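View pics/t6f.png

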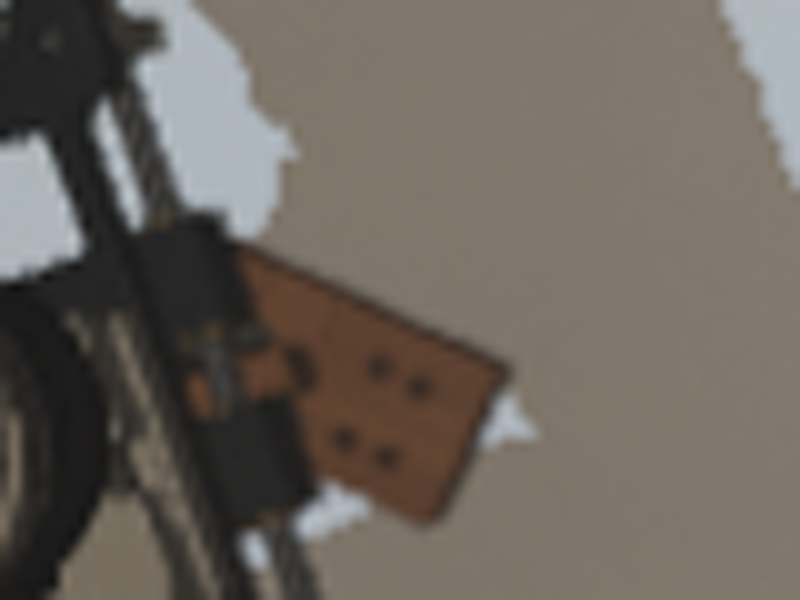

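Run:
```python
from h import *
d=np.load("pics/side6.npy",allow_pickle=True).item();e=np.load("pics/top6.npy",allow_pickle=True).item()
t=np.array([.466,.3453]);y=1.9438+np.pi/4
R=np.array([[np.cos(y),-np.sin(y)],[np.sin(y),np.cos(y)]])
z0=.1284-.0184
off={'s':(315,110),'t':(85,200)}
for k,dd,obs in (('s',d,[((-.033,-.033),z0,(541,280)),((-.033,.059),z0,(235,268)),((.059,-.033),z0,None)]),):
  for m,z,o in obs:
    P=t+R@np.array(m);p=(proj(dd,[[*P,z]])[0]-off[k]+.5)*10-.5
    print(m,p.round(),o, (R.T@(ray(dd,[crop([o],off[k],10)[0]],z)[0][:2]-P)).round(4) if o else '')
for m,z,o in [((-.033,.059),z0+.014,(512,372)),((.013,.059),z0+.014,(430,520)),((-.033,.059),z0,(512,372)),((.013,.059),z0,(430,520)),((-.033,-.033),z0+.014,None)]:
    P=t+R@np.array(m);p=(proj(e,[[*P,z]])[0]-off['t']+.5)*10-.5
    print("top",m,p.round(),o,(R.T@(ray(e,[crop([o],off['t'],10)[0]],z)[0][:2]-P)).round(4) if o else '')
```

```text
(-0.033, -0.033) [536. 297.] (541, 280) [ 0.0082 -0.0022]
(-0.033, 0.059) [226. 278.] (235, 268) [ 0.0048 -0.0029]
(0.059, -0.033) [507. 108.] None 
top (-0.033, 0.059) [512. 355.] (512, 372) [0.0039 0.0019]
top (0.013, 0.059) [436. 518.] (430, 520) [ 0.0012 -0.0012]
top (-0.033, 0.059) [529. 352.] (512, 372) [ 0.0067 -0.0018]
top (0.013, 0.059) [455. 512.] (430, 520) [ 0.0046 -0.005 ]
top (-0.033, -0.033) [192. 208.] None
```

```bash
cat > wf.py <<'E'
from h import *
Lm=np.array([(-33,-33),(59,-33),(59,13),(13,13),(13,59),(-33,59)])/1e3
def L3(x,y,yaw,z):
    R=np.array([[np.cos(yaw),-np.sin(yaw)],[np.sin(yaw),np.cos(yaw)]])
    xy=Lm@R.T+[x,y]
    return np.r_[np.c_[xy,np.full(6,z)],np.c_[xy,np.full(6,z+.014)]]
def draw(im,d,P,off,s,col=(255,0,0)):
    p=(proj(d,P)-off+.5)*s-.5;p=[tuple(int(round(v)) for v in q) for q in p]
    n=len(P)//2
    for i in range(n):
        cv2.line(im,p[i],p[(i+1)%n],col,1);cv2.line(im,p[n+i],p[n+(i+1)%n],col,1);cv2.line(im,p[i],p[n+i],col,1)
def C3(x,y,yaw):
    R=np.array([[np.cos(yaw),-np.sin(yaw)],[np.sin(yaw),np.cos(yaw)]])
    m=np.array([(85,117),(85,-117),(-85,-117),(-85,117)])/1e3@R.T+[x,y]
    return np.r_[np.c_[m,np.zeros(4)],np.c_[m,np.full(4,.053)]]
def I3(x,y,yaw):
    R=np.array([[np.cos(yaw),-np.sin(yaw)],[np.sin(yaw),np.cos(yaw)]])
    m=np.array([(75,107),(75,3),(-75,3),(-75,107)])/1e3@R.T+[x,y]
    return np.r_[np.c_[m,np.full(4,.006)],np.c_[m,np.full(4,.053)]]
def view(k,n,off,w,h,s,items,out):
    d=np.load(f"pics/{n}{k}.npy",allow_pickle=True).item()
    im=cv2.cvtColor(d["pixels"],cv2.COLOR_RGB2BGR)
    im=cv2.resize(im[off[1]:off[1]+h,off[0]:off[0]+w],None,fx=s,fy=s,interpolation=cv2.INTER_CUBIC)
    for P,c in items: draw(im,d,P,np.array(off),s,c)
    return im
E
python3 - <<'E'
from wf import *
a=view(6,"side",(315,110),80,40,8,[(L3(.466,.3453,1.9438+np.pi/4,.11),(255,0,0))],'')
b=view(5,"side",(255,130),80,40,8,[(L3(.4423,.1452,-2.06,0),(255,0,0))],'')
cv2.imwrite("pics/w6a.png",a[:,:])
cv2.imwrite("pics/w6b.png",b)
c=view(6,"side",(140,165),125,100,6,[(C3(.5761,-.1695,.4137),(255,0,0)),(I3(.5761,-.1695,.4137),(0,0,255))],'');cv2.imwrite("pics/w6c.png",c)
c=view(6,"top",(245,150),125,100,6,[(C3(.5761,-.1695,.4137),(255,0,0)),(I3(.5761,-.1695,.4137),(0,0,255))],'');cv2.imwrite("pics/w6d.png",c)
E
```

```text
(no output)
```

View pics/w6a.png

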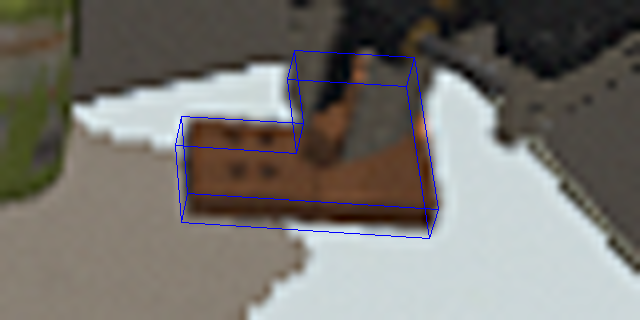

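View pics/w6b.png

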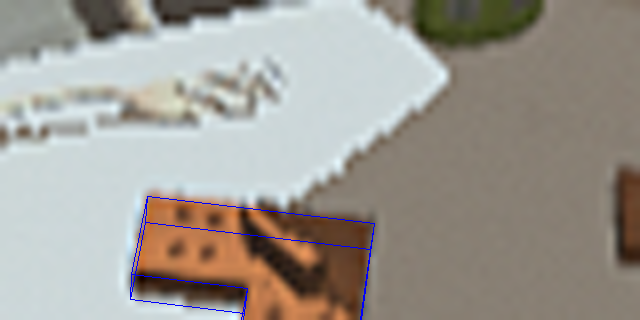

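View pics/w6c.png

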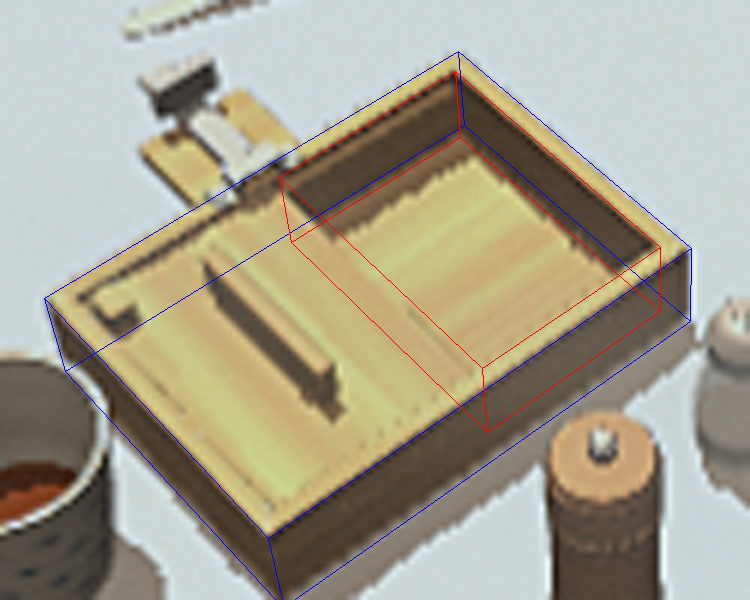

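View pics/w6d.png

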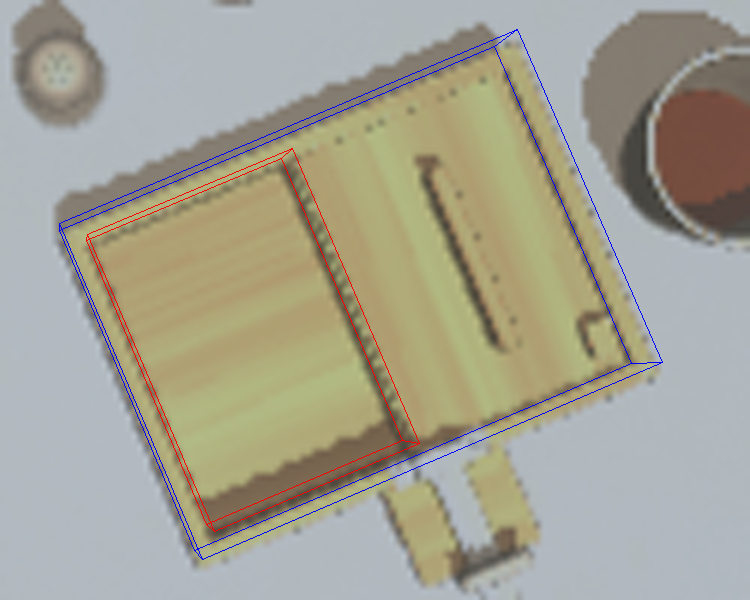

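>>> {"method": "send_rows", "body": {"plan": [[[0.01, -0.039, 0.015], [0, 0, -0.062], 255], [[0.01, -0.039, 0.015], [0, 0, -0.062], 255], [[0.01, -0.039, 0], [0, 0, -0.062], 255], [[0.01, -0.039, 0], [0, 0, -0.062], 255], [[0.01, -0.039, 0], [0, 0, -0.062], 255], [[0.01, -0.039, 0], [0, 0, -0.062], 255], [[0.01, -0.039, 0], [0, 0, -0.062], 255], [[0.01, -0.039, 0], [0, 0, -0.062], 255], [[0.01, -0.039, 0], [0, 0, -0.062], 255], [[0.01, -0.039, 0], [0, 0, -0.062], 255], [[0.01, -0.039, -0.015], [0, 0, -0.062], 255], [[0.0096, -0.038, -0.025], [0, 0, -0.063], 255], [[0, 0, -0.015], [0, 0, 0], 255], [[0, 0, 0], [0, 0, 0], 255], [[0, 0, 0], [0, 0, 0], 255]]}}

```text
time: 14.25
tool_pos: [0.5847, -0.1213, 0.1018]
tool_rot: [-3.139, -0.0, 1.199]
contact_force: [0.2, 0.1, -0.7]
opening: 0.0141
```

```bash
python3 snap.py 7;python3 - <<'E'
from wf import *
from cell import robot
s=robot.observe();t=s["tool_pos"];y=s["tool_rot"][2]+np.pi/4
it=[(L3(t[0],t[1],y,t[2]-.0184),(255,0,0)),(I3(.5761,-.1695,.4137),(0,0,255))]
cv2.imwrite("pics/w7s.png",view(7,"side",(150,135),110,100,7,it,''))
cv2.imwrite("pics/w7t.png",view(7,"top",(245,150),110,85,7,it,''))
E
```

```text
{'time': np.float64(14.25), 'tool_pos': array([ 0.5847, -0.1213,  0.1018]), 'tool_rot': array([-3.1387e+00, -1.0000e-04,  1.1991e+00]), 'contact_force': array([ 0.194 ,  0.1149, -0.6824]), 'opening': np.float64(0.0141)}
side tcp px [218.7 196.2]
off 159 146
top tcp px [289.4 194.2]
off 229 144
```

View pics/w7s.png

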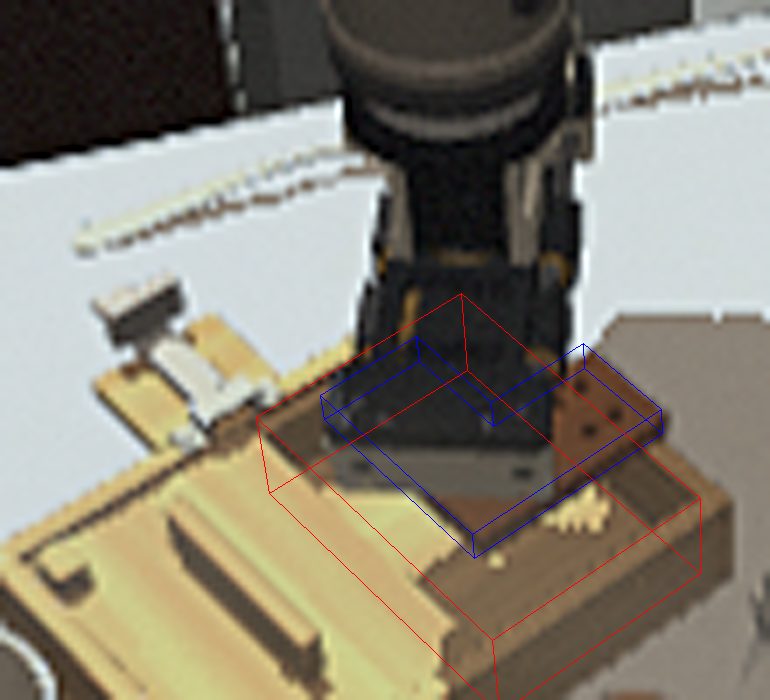

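View pics/w7t.png

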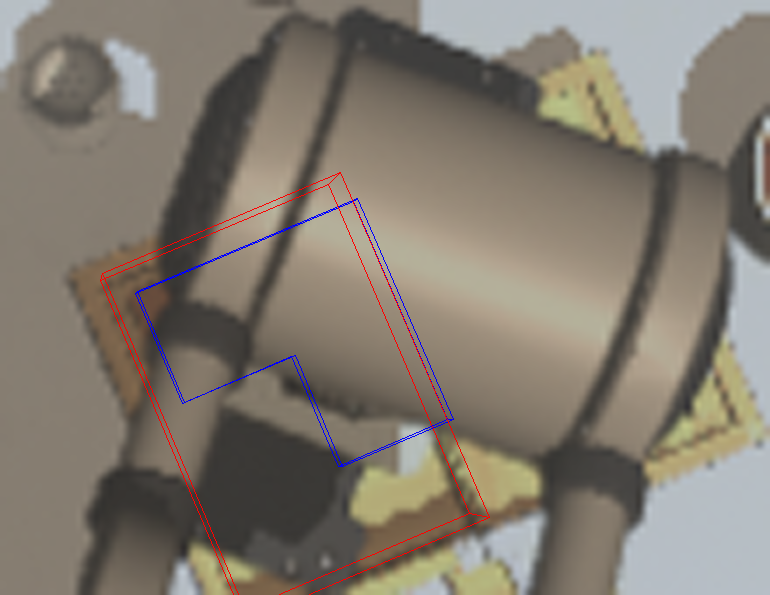

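>>> {"method": "send_rows", "body": {"plan": [[[0, 0.001, -0.02], [0, 0, 0], 255], [[0, 0, -0.02], [0, 0, 0], 255], [[0, 0, -0.01], [0, 0, 0], 255], [[0, 0, 0], [0, 0, 0], 255]]}}

```text
time: 14.75
tool_pos: [0.5848, -0.12, 0.0523]
tool_rot: [-3.14, 0.0, 1.2]
contact_force: [-0.3, 0.2, -1.4]
opening: 0.0134
```

>>> {"method": "send_rows", "body": {"plan": [[[0, 0, -0.01], [0, 0, 0], 255], [[0, 0, -0.009], [0, 0, 0], 255], [[0, 0, 0], [0, 0, 0], 255]]}}

```text
time: 15.05
tool_pos: [0.5847, -0.1206, 0.0329]
tool_rot: [-3.14, 0.0, 1.199]
contact_force: [-1.1, -0.1, -1.5]
opening: 0.0134
```

>>> {"method": "send_rows", "body": {"plan": [[[0.0018, 0.0008, -0.001], [0, 0, 0], 255], [[0.0018, 0.0008, -0.001], [0, 0, 0], 255], [[0.0018, 0.0008, -0.001], [0, 0, 0], 255], [[0.0018, 0.0008, -0.001], [0, 0, 0], 255], [[0, 0, 0], [0, 0, 0], 255]]}}

```text
time: 15.55
tool_pos: [0.5929, -0.1175, 0.0299]
tool_rot: [3.141, -0.0, 1.199]
contact_force: [-0.7, 0.3, -1.1]
opening: 0.0136
```

>>> {"method": "send_rows", "body": {"plan": [[[0.0014, 0.0006, 0], [0, 0, 0], 255], [[0.0014, 0.0006, 0], [0, 0, 0], 255], [[0, 0, 0], [0, 0, 0], 255]]}}

```text
time: 15.85
tool_pos: [0.5935, -0.1171, 0.03]
tool_rot: [-3.138, 0.002, 1.199]
contact_force: [-7.3, -3.2, 3.2]
opening: 0.0139
```

>>> {"method": "send_rows", "body": {"plan": [[[0.0014, 0.0006, 0], [0, 0, 0], 255], [[0, 0, 0], [0, 0, 0], 255]]}}

```text
time: 16.05
tool_pos: [0.5935, -0.117, 0.03]
tool_rot: [-3.135, 0.004, 1.199]
contact_force: [-13.8, -6.9, 7.1]
opening: 0.0138
```

>>> {"method": "send_rows", "body": {"plan": [[[-0.0046, -0.002, 0], [0, 0, 0], 255], [[0.0008, -0.0018, 0], [0, 0, 0], 255], [[0.0008, -0.0018, 0], [0, 0, 0], 255], [[0, 0, 0], [0, 0, 0], 255]]}}

```text
time: 16.45
tool_pos: [0.5944, -0.1216, 0.03]
tool_rot: [3.141, -0.0, 1.199]
contact_force: [-0.4, -0.1, -1.7]
opening: 0.0137
```

>>> {"method": "send_rows", "body": {"plan": [[[0.0008, -0.0018, 0], [0, 0, 0], 255], [[0, 0, 0], [0, 0, 0], 255]]}}

```text
time: 16.65
tool_pos: [0.5949, -0.1234, 0.0299]
tool_rot: [3.141, -0.0, 1.199]
contact_force: [-0.4, 0.0, -2.0]
opening: 0.0137
```

>>> {"method": "send_rows", "body": {"plan": [[[0.0008, -0.0018, 0], [0, 0, 0], 255], [[0, 0, 0], [0, 0, 0], 255]]}}

```text
time: 16.85
tool_pos: [0.595, -0.1239, 0.0299]
tool_rot: [-3.14, -0.001, 1.199]
contact_force: [-1.3, 4.9, 0.2]
opening: 0.0137
```

>>> {"method": "send_rows", "body": {"plan": [[[-0.0007, 0.0016, 0], [0, 0, 0], 255], [[0, 0, -0.003], [0, 0, 0], 255], [[0, 0, -0.0025], [0, 0, 0], 255], [[0, 0, 0], [0, 0, 0], 255]]}}

```text
time: 17.25
tool_pos: [0.5947, -0.1236, 0.0243]
tool_rot: [3.141, 0.0, 1.199]
contact_force: [0.3, 0.9, -0.6]
opening: 0.0139
```

>>> {"method": "send_rows", "body": {"plan": [[[0, 0, -0.001], [0, 0, 0], 255], [[0, 0, 0], [0, 0, 0], 255], [[0, 0, 0], [0, 0, 0], 185], [[0, 0, 0], [0, 0, 0], 185], [[0, 0, 0], [0, 0, 0], 185], [[0, 0, 0.02], [0, 0, 0], 185], [[0, 0, 0.04], [0, 0, 0], 185], [[0, 0, 0.04], [0, 0, 0], 185], [[0, 0, 0], [0, 0, 0], 185]]}}

```text
time: 18.15
tool_pos: [0.5979, -0.1245, 0.1293]
tool_rot: [3.131, -0.0, 1.199]
contact_force: [-0.4, -1.1, -0.5]
opening: 0.0252
```

>>> {"method": "send_rows", "body": {"plan": [[[-0.0195, 0.0337, 0.01], [0, 0, -0.113], 130], [[-0.0195, 0.0337, 0.01], [0, 0, -0.113], 130], [[-0.0195, 0.0337, 0], [0, 0, -0.113], 130], [[-0.0195, 0.0337, 0], [0, 0, -0.113], 130], [[-0.0195, 0.0337, 0], [0, 0, -0.113], 130], [[-0.0195, 0.0337, 0], [0, 0, -0.113], 130], [[-0.0195, 0.0337, 0], [0, 0, -0.113], 130], [[-0.0195, 0.0337, -0.02], [0, 0, -0.112], 130], [[0, 0, -0.02], [0, 0, 0], 130], [[0, 0, 0], [0, 0, 0], 130], [[0, 0, 0], [0, 0, 0], 130]]}}

```text
time: 19.25
tool_pos: [0.4389, 0.146, 0.1034]
tool_rot: [3.141, 0.001, 0.296]
contact_force: [0.8, 1.4, -0.4]
opening: 0.045
```

```bash
python3 snap.py 8;python3 - <<'E'
from wf import *
it=[(L3(.4423,.1452,-2.06,0),(255,0,0))]
th=.4137;R=np.array([[np.cos(th),-np.sin(th)],[np.sin(th),np.cos(th)]])
c=np.array([.5761,-.1695]);p=c+R@[.0406,.0375]
it2=[(I3(.5761,-.1695,.4137),(0,0,255)),(L3(p[0],p[1],1.9845,.006),(255,0,0))]
cv2.imwrite("pics/w8s.png",view(8,"side",(250,110),110,80,7,it,''))
cv2.imwrite("pics/w8t.png",view(8,"top",(245,150),110,85,7,it2,''))
cv2.imwrite("pics/w8c.png",view(8,"side",(150,165),110,85,7,it2,''))
E
```

```text
{'time': np.float64(19.25), 'tool_pos': array([0.4389, 0.146 , 0.1034]), 'tool_rot': array([3.1415e+00, 6.0000e-04, 2.9610e-01]), 'contact_force': array([ 0.7953,  1.4425, -0.4295]), 'opening': np.float64(0.045)}
side tcp px [292.1 140.9]
off 232 91
top tcp px [187.8 248. ]
off 128 198
```

View pics/w8s.png

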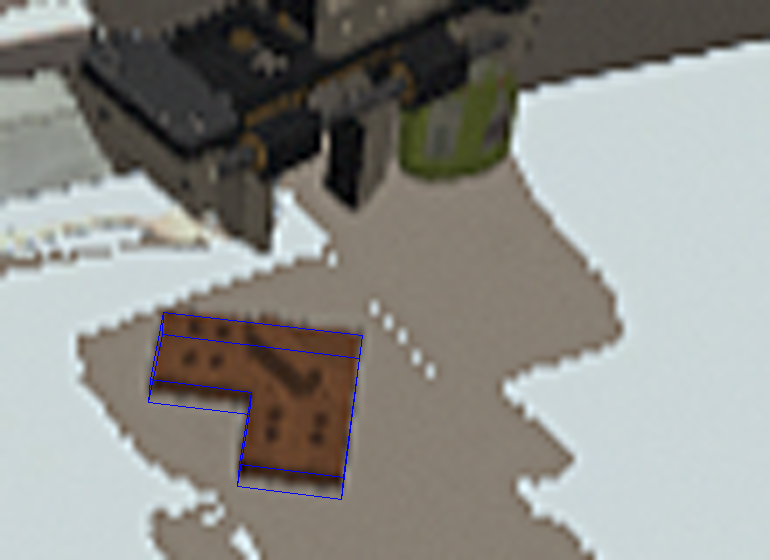

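View pics/w8c.png

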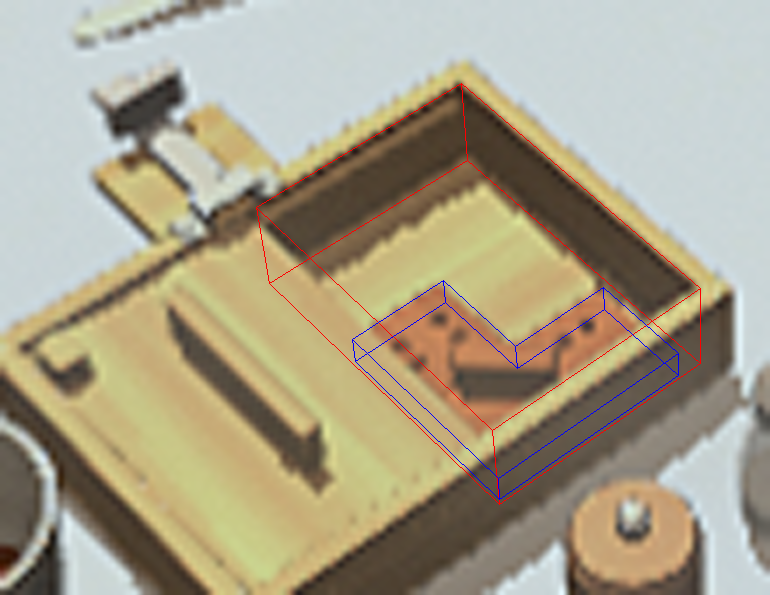

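View pics/w8t.png

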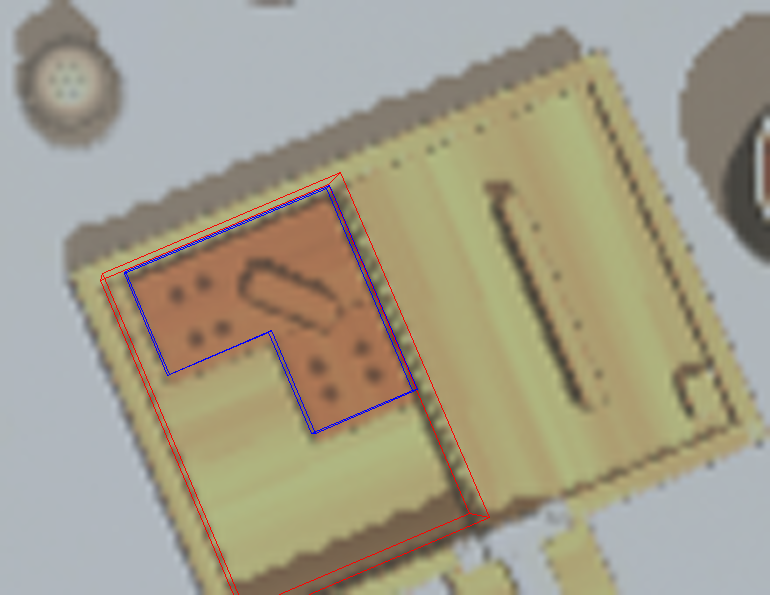

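>>> {"method": "send_rows", "body": {"plan": [[[0.002, -0.0005, -0.03], [0, 0, 0], 130], [[0, 0, -0.03], [0, 0, 0], 130], [[0, 0, -0.025], [0, 0, 0], 130], [[0, 0, 0], [0, 0, 0], 130], [[0, 0, 0], [0, 0, 0], 255], [[0, 0, 0], [0, 0, 0], 255], [[0, 0, 0], [0, 0, 0], 255], [[0, 0, 0], [0, 0, 0], 255], [[0, 0, 0], [0, 0, 0], 255], [[0, 0, 0], [0, 0, 0], 255]], "newtons": 35}}

```text
time: 20.35
tool_pos: [0.4412, 0.1458, 0.0193]
tool_rot: [3.141, -0.002, 0.296]
contact_force: [-0.6, -0.2, 6.3]
opening: 0.0137
```

>>> {"method": "send_rows", "body": {"plan": [[[0, 0, 0.03], [0, 0, 0], 255], [[0, 0, 0.04], [0, 0, 0], 255], [[0, 0, 0.04], [0, 0, 0], 255], [[0, 0, 0], [0, 0, 0], 255], [[0, 0, 0], [0, 0, 0], 255]]}}

```text
time: 20.85
tool_pos: [0.4408, 0.1457, 0.1289]
tool_rot: [3.141, -0.002, 0.296]
contact_force: [-1.0, -0.2, -2.2]
opening: 0.0139
```

```bash
python3 snap.py 9;python3 - <<'E'
from wf import *
from cell import robot
s=robot.observe();t=s["tool_pos"];y=s["tool_rot"][2]+np.pi/4+np.pi
it=[(L3(t[0],t[1],y,t[2]-.0193),(255,0,0))]
cv2.imwrite("pics/w9s.png",view(9,"side",(255,105),80,60,10,it,''))
cv2.imwrite("pics/w9s_.png",view(9,"side",(255,105),80,60,10,[],''))
cv2.imwrite("pics/w9t.png",view(9,"top",(155,215),80,60,10,it,''))
E
```

```text
{'time': np.float64(20.85), 'tool_pos': array([0.4408, 0.1457, 0.1289]), 'tool_rot': array([ 3.1412e+00, -1.6000e-03,  2.9590e-01]), 'contact_force': array([-0.9652, -0.2182, -2.2183]), 'opening': np.float64(0.0139)}
side tcp px [292.9 134.7]
off 233 85
top tcp px [186.2 248.3]
off 126 198
```

View pics/w9s.png

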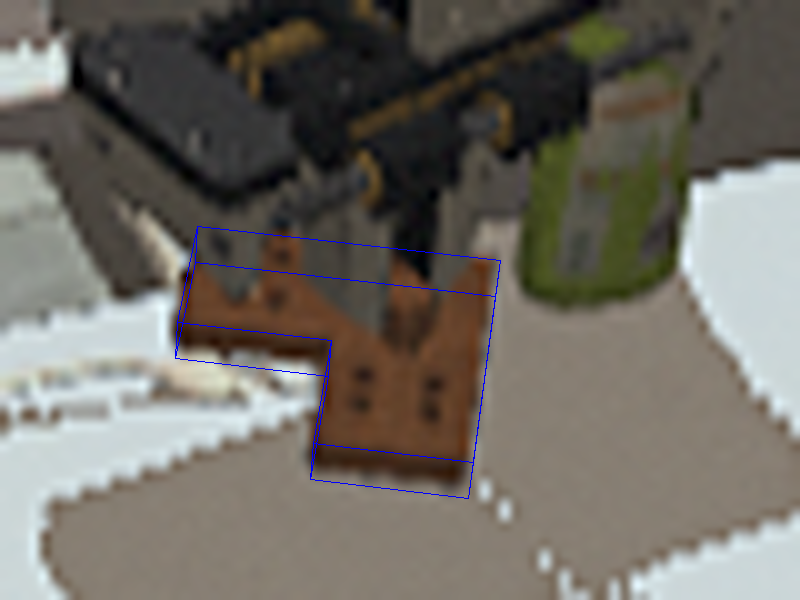

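View pics/w9t.png

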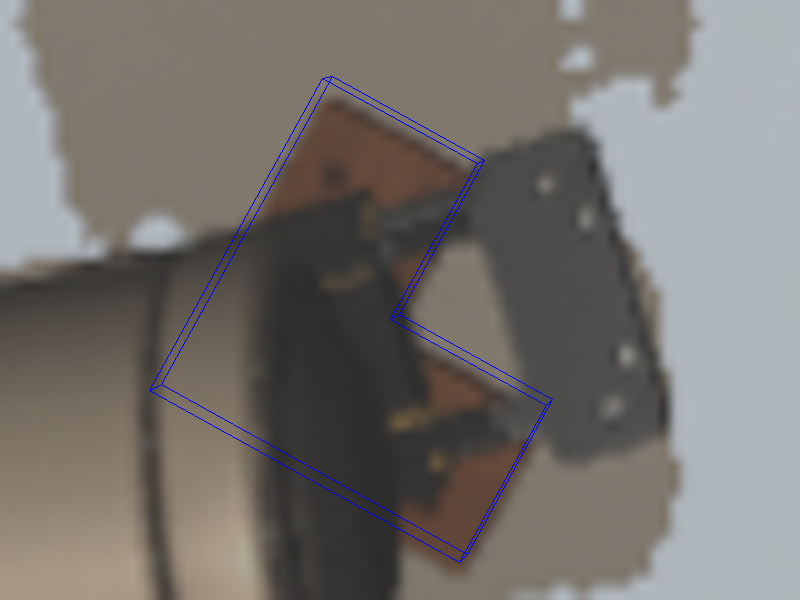

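>>> {"method": "send_rows", "body": {"plan": [[[0.0091, -0.0333, 0], [0, 0, 0.113], 255], [[0.0091, -0.0333, 0], [0, 0, 0.113], 255], [[0.0091, -0.0333, 0], [0, 0, 0.113], 255], [[0.0091, -0.0333, 0], [0, 0, 0.113], 255], [[0.0091, -0.0333, 0], [0, 0, 0.113], 255], [[0.0091, -0.0333, 0], [0, 0, 0.113], 255], [[0.0092, -0.0331, 0], [0, 0, 0.113], 255], [[0.0092, -0.0331, 0], [0, 0, 0.112], 255], [[0, 0, -0.02], [0, 0, 0], 255], [[0, 0, 0], [0, 0, 0], 255], [[0, 0, 0], [0, 0, 0], 255]]}}

```text
time: 22.05
tool_pos: [0.5125, -0.1197, 0.107]
tool_rot: [-3.137, -0.0, 1.198]
contact_force: [-0.3, -0.1, -1.8]
opening: 0.0135
```

```bash
python3 snap.py 10;python3 - <<'E'
from wf import *
from cell import robot
s=robot.observe();t=s["tool_pos"];y=s["tool_rot"][2]+np.pi/4+np.pi
it=[(L3(t[0],t[1],y,t[2]-.0193),(255,0,0))]
cv2.imwrite("pics/w10s.png",view(10,"side",(150,135),110,100,6,it,''))
cv2.imwrite("pics/w10t.png",view(10,"top",(235,150),110,100,6,it,''))
E
```

```text
{'time': np.float64(22.05), 'tool_pos': array([ 0.5125, -0.1197,  0.107 ]), 'tool_rot': array([-3.1374e+00, -1.0000e-04,  1.1984e+00]), 'contact_force': array([-0.285 , -0.0983, -1.7817]), 'opening': np.float64(0.0135)}
side tcp px [212.2 176. ]
off 152 126
top tcp px [288.8 221.4]
off 229 171
```

View pics/w10s.png

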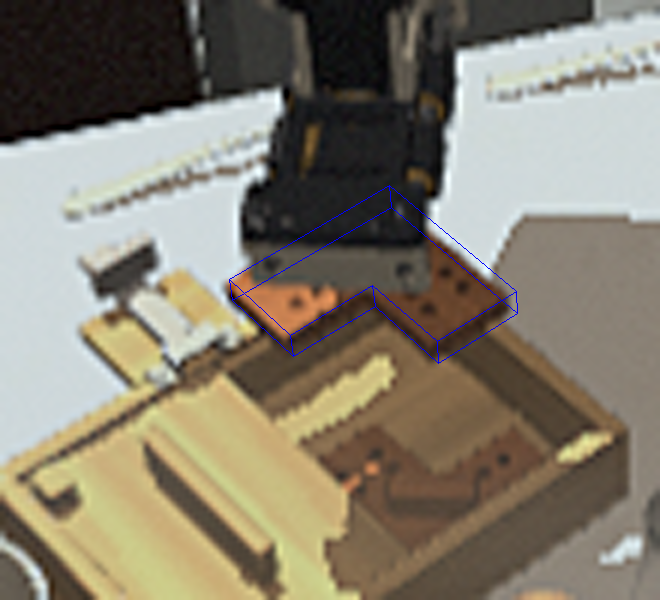

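View pics/w10t.png

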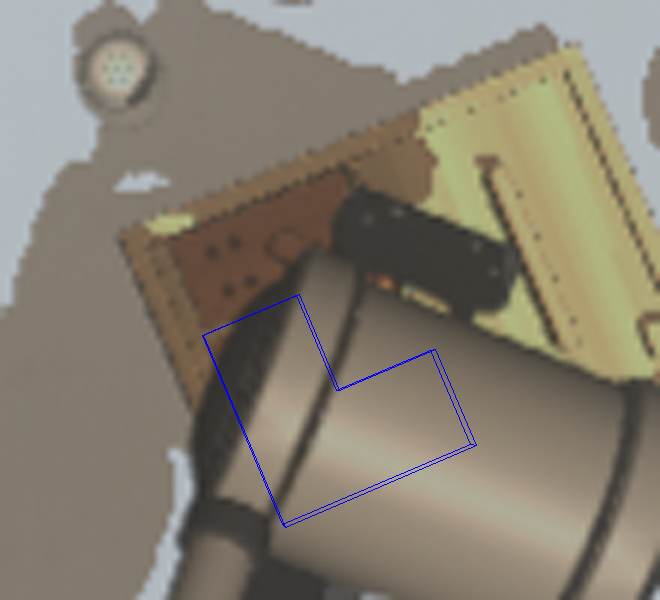

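>>> {"method": "send_rows", "body": {"plan": [[[0.0012, -0.0006, -0.015], [0, 0, 0], 255], [[0, 0, -0.015], [0, 0, 0], 255], [[0, 0, -0.01], [0, 0, 0], 255], [[0, 0, 0], [0, 0, 0], 255]]}}

```text
time: 22.55
tool_pos: [0.5142, -0.1202, 0.0677]
tool_rot: [-3.14, 0.0, 1.2]
contact_force: [-0.7, 0.6, -0.8]
opening: 0.0136
```

>>> {"method": "send_rows", "body": {"plan": [[[0, 0, -0.01], [0, 0, 0], 255], [[0, 0, -0.008], [0, 0, 0], 255], [[0, 0, 0], [0, 0, 0], 255]]}}

```text
time: 22.85
tool_pos: [0.5143, -0.1206, 0.0495]
tool_rot: [-3.14, 0.0, 1.199]
contact_force: [-0.8, -0.1, -1.2]
opening: 0.0139
```

>>> {"method": "send_rows", "body": {"plan": [[[-0.0008, 0.0018, 0], [0, 0, 0], 255], [[-0.0008, 0.0018, 0], [0, 0, 0], 255], [[0, 0, 0], [0, 0, 0], 255]]}}

```text
time: 23.15
tool_pos: [0.5133, -0.1171, 0.0508]
tool_rot: [3.141, -0.0, 1.199]
contact_force: [0.8, -0.5, -1.6]
opening: 0.0135
```

>>> {"method": "send_rows", "body": {"plan": [[[-0.0008, 0.0018, 0], [0, 0, 0], 255], [[0, 0, 0], [0, 0, 0], 255]]}}

```text
time: 23.35
tool_pos: [0.5125, -0.1153, 0.0506]
tool_rot: [3.141, -0.0, 1.199]
contact_force: [-0.0, -0.2, -0.9]
opening: 0.0139
```

>>> {"method": "send_rows", "body": {"plan": [[[-0.0006, 0.0014, 0], [0, 0, 0], 255], [[0, 0, 0], [0, 0, 0], 255]]}}

```text
time: 23.55
tool_pos: [0.5118, -0.114, 0.0505]
tool_rot: [3.142, -0.0, 1.199]
contact_force: [-0.2, -0.1, -1.0]
opening: 0.0138
```

>>> {"method": "send_rows", "body": {"plan": [[[-0.0006, 0.0014, 0], [0, 0, 0], 255], [[0, 0, 0], [0, 0, 0], 255]]}}

```text
time: 23.75
tool_pos: [0.5117, -0.1134, 0.0507]
tool_rot: [3.14, 0.001, 1.199]
contact_force: [-0.3, -5.0, -1.7]
opening: 0.0138
```

>>> {"method": "send_rows", "body": {"plan": [[[0.0012, -0.0027, 0], [0, 0, 0], 255], [[0.0011, -0.0026, 0], [0, 0, 0], 255], [[-0.0018, -0.0008, 0], [0, 0, 0], 255], [[0, 0, 0], [0, 0, 0], 255]]}}

```text
time: 24.15
tool_pos: [0.5114, -0.1188, 0.0503]
tool_rot: [-3.141, -0.0, 1.199]
contact_force: [-0.1, -0.6, -1.6]
opening: 0.0138
```

>>> {"method": "send_rows", "body": {"plan": [[[-0.0018, -0.0008, 0], [0, 0, 0], 255], [[0, 0, 0], [0, 0, 0], 255]]}}

```text
time: 24.35
tool_pos: [0.5097, -0.1196, 0.0504]
tool_rot: [-3.141, 0.0, 1.199]
contact_force: [0.3, -0.5, -1.8]
opening: 0.0134
```

>>> {"method": "send_rows", "body": {"plan": [[[-0.0014, -0.0006, 0], [0, 0, 0], 255], [[0, 0, 0], [0, 0, 0], 255]]}}

```text
time: 24.55
tool_pos: [0.5085, -0.1202, 0.0505]
tool_rot: [3.141, -0.0, 1.199]
contact_force: [-0.0, -0.4, -1.1]
opening: 0.0138
```

>>> {"method": "send_rows", "body": {"plan": [[[-0.0014, -0.0006, 0], [0, 0, 0], 255], [[0, 0, 0], [0, 0, 0], 255]]}}

```text
time: 24.75
tool_pos: [0.5083, -0.1205, 0.0508]
tool_rot: [3.139, -0.001, 1.198]
contact_force: [4.2, 3.7, -1.5]
opening: 0.0133
```

>>> {"method": "send_rows", "body": {"plan": [[[-0.0014, -0.0006, 0], [0, 0, 0], 255], [[0, 0, 0], [0, 0, 0], 255]]}}

```text
time: 24.95
tool_pos: [0.5081, -0.1207, 0.0511]
tool_rot: [3.137, -0.003, 1.198]
contact_force: [7.6, 6.7, -3.6]
opening: 0.0137
```

>>> {"method": "send_rows", "body": {"plan": [[[0.0037, 0.0014, 0], [0, 0, 0], 255], [[0.0037, 0.0014, 0], [0, 0, 0], 255], [[0, 0, 0], [0, 0, 0], 255], [[0, 0, 0], [0, 0, 0], 255]]}}

```text
time: 25.35
tool_pos: [0.513, -0.1186, 0.0503]
tool_rot: [-3.141, 0.0, 1.199]
contact_force: [-0.3, 0.6, -1.0]
opening: 0.0137
```

>>> {"method": "send_rows", "body": {"plan": [[[0, 0, -0.01], [0, 0, 0], 255], [[0, 0, -0.005], [0, 0, 0], 255], [[0, 0, 0], [0, 0, 0], 255]]}}

```text
time: 25.65
tool_pos: [0.5123, -0.1184, 0.0342]
tool_rot: [-3.139, 0.0, 1.199]
contact_force: [-0.2, -0.7, -0.8]
opening: 0.0138
```

>>> {"method": "send_rows", "body": {"plan": [[[0, 0, -0.004], [0, 0, 0], 255], [[0, 0, -0.003], [0, 0, 0], 255], [[0, 0, 0], [0, 0, 0], 255]]}}

```text
time: 25.95
tool_pos: [0.513, -0.1186, 0.028]
tool_rot: [-3.141, 0.0, 1.199]
contact_force: [-0.0, -0.0, -1.7]
opening: 0.0136
```

>>> {"method": "send_rows", "body": {"plan": [[[0, 0, -0.003], [0, 0, 0], 255], [[0, 0, 0], [0, 0, 0], 255]]}}

```text
time: 26.15
tool_pos: [0.5133, -0.1187, 0.0254]
tool_rot: [3.141, 0.0, 1.199]
contact_force: [-0.1, 0.1, -0.8]
opening: 0.0136
```

Down with no obstruction; release and retreat.

>>> {"method": "send_rows", "body": {"plan": [[[0, 0, -0.001], [0, 0, 0], 255], [[0, 0, 0], [0, 0, 0], 255], [[0, 0, 0], [0, 0, 0], 185], [[0, 0, 0], [0, 0, 0], 185], [[0, 0, 0], [0, 0, 0], 185], [[0, 0, 0.02], [0, 0, 0], 185], [[0, 0, 0.04], [0, 0, 0], 185], [[0, 0, 0.045], [0, 0, 0], 185], [[0, 0, 0.045], [0, 0, 0], 185], [[-0.02, 0.04, 0], [0, 0, 0], 185], [[-0.02, 0.04, 0], [0, 0, 0], 185], [[-0.02, 0.045, 0], [0, 0, 0], 185], [[-0.02, 0.045, 0], [0, 0, 0], 185], [[-0.01, 0.045, 0], [0, 0, 0], 185], [[0, 0.045, 0], [0, 0, 0], 185], [[0, 0.045, 0], [0, 0, 0], 185], [[0, 0, 0], [0, 0, 0], 185], [[0, 0, 0], [0, 0, 0], 185]]}}

```text
time: 27.95
tool_pos: [0.4228, 0.1872, 0.1743]
tool_rot: [-3.141, 0.001, 1.202]
contact_force: [-0.3, -0.8, -0.5]
opening: 0.0253
```

```bash
python3 snap.py 11;python3 - <<'E'
from wf import *
cv2.imwrite("pics/w11s.png",view(11,"side",(140,165),125,100,6,[],''))
cv2.imwrite("pics/w11t.png",view(11,"top",(245,150),110,90,6,[],''))
E
```

```text
{'time': np.float64(27.95), 'tool_pos': array([0.4228, 0.1872, 0.1743]), 'tool_rot': array([-3.1415e+00,  5.0000e-04,  1.2017e+00]), 'contact_force': array([-0.282 , -0.8146, -0.5004]), 'opening': np.float64(0.0253)}
side tcp px [305. 116.]
off 245 66
top tcp px [165.7 257.4]
off 106 207
```

View pics/w11s.png

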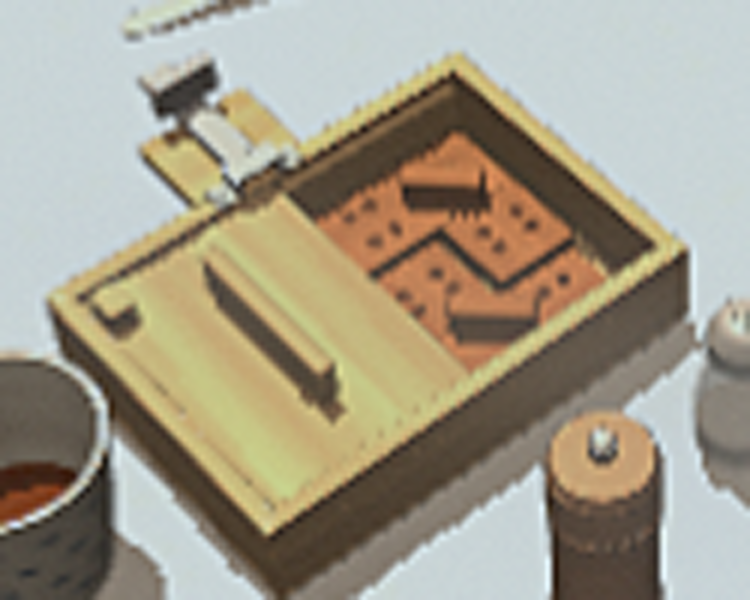

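View pics/w11t.png

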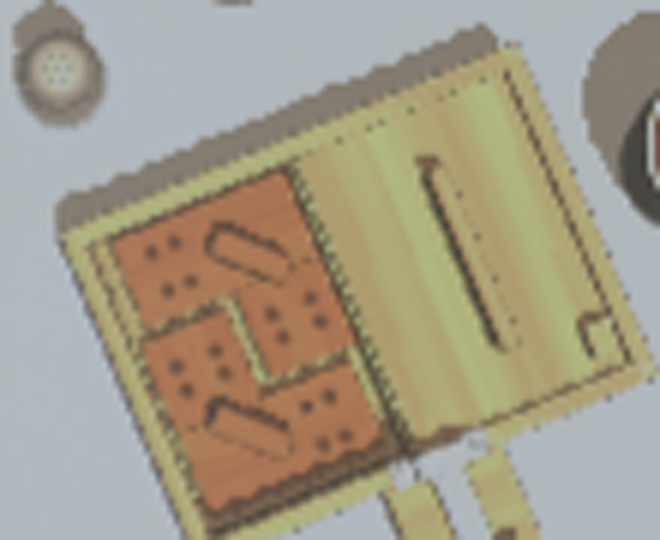

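View pics/side11.png

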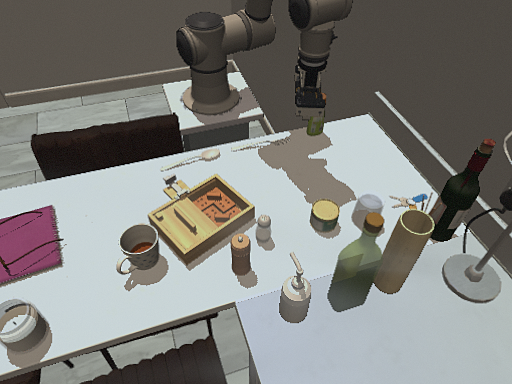

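```bash
python3 -c "
from cell import robot
print(robot.hand_in())"
```

```text
the job is handed in; nothing more can be done
None
```

I drew the bolt out about 30 mm and pushed the lid to its open stop. Both trivets are nested rib up in the compartment the lid had covered. I handed the job in at about 28 s; no verdict is reported.

- **Trivets:** The last pictures from both cameras show them side by side with clear gaps. They look flat and released. Each went down to floor height without meeting anything. I did not measure their final pose or tilt.
- **Lid and bolt:** The lid met its stop with about 20 N on the tool. In the last pictures it still stands open and the bolt tip is behind its strap. I took the bolt's travel from the tool's motion, not from the joint itself.
- **Bystanders and arm:** The mug, mill, shaker, tin and glass look unmoved in the side picture. The arm is clear, with about 1 N on the tool, which is the noise level.

**Disagreements:** The two cameras differed by about 5 mm in x. My in-hand measurements of the first trivet differed by about the same amount. I therefore located the compartment by light contact with its walls, at up to about 17 N. Those contacts came 0.5 to 5 mm from where the pictures had put the walls.

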